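Clamp a rye loaf in the slicing cradle

TASK

Get the rye loaf on the cooling rack ready for slicing: lay it, without dropping it, flat in the tilted slicing cradle, square along its lower lip. Then slide the rod stop up until the loaf is held snug between the stop and the cradle's fixed end plate, and flip the cam lever over centre to lock the rod. Let go of everything and leave the other things on the bench where they are.

Things in the scene. Friction and masses are not known exactly. Their poses are not given: they have to be found in the camera images.
- loaf: tin-baked dark rye loaf, firm, a block 60 mm wide (its x), 140 mm long (its y) and 58 mm high, with slightly rounded edges and a flat top scored with four pale cuts; 0.42 kg give or take a quarter. Origin: centre of its underside, z up out of its top. It starts lying flat on the cooling rack, whose deck is 22 mm above the bench. Either end may go first.
- cradle: pocket of the slicing cradle (white bed board tilted 30 degrees, facing away from the robot; fixed, new place and yaw each time). Its frame is the pose the seated loaf must take: origin on the bed, 55 mm above the bench; x up the slope, towards the robot; y level along the bed, from the end plate to the stop; z square out of the bed. Bed surface: z = 0, x -36 to 92, y -74 to 116 mm.
- lip (a point): middle of the top inner edge of the toothed steel lip along the bed's lower edge, the one farther from the robot: in the cradle frame x = -30, y = 0, z = 14 mm. The lip is 6 mm thick and 14 mm high. At the upper edge stands a comb of steel pins (knife guide), 64 mm high, at x = 86 mm. A load on the bed slides with a friction of about 0.6; the loaf can be pushed along it with about 5 N.
- end_plate (a point): middle of the inner face of the fixed steel end plate across the bed's end: in the cradle frame x = 0, y = -70, z = 28 mm; the plate reaches from x = -36 to 88 mm and up to z = 73 mm.
- stop_face (a point): centre of the flat face of the stop plate (steel, 50 mm wide up the slope, 46 mm high, 7 mm thick) that meets the loaf's end; it lies in the cradle frame at x = 0, z = 28 mm and y = 155 mm minus the value of joint stop. Axes as the cradle's.
- stop_knob (a point): centre of the black pull knob (30 mm in diameter, 36 mm long, its axis along the rod) at the outer end of the rod, 193 mm beyond stop_face along the cradle's y; nothing stands within 35 mm of it up or down the slope. The rod (16 mm square steel bar at z = 28 mm in the cradle frame) runs from the stop plate through the clamp boss to this knob.
- stop (a joint): slide of the rod stop, m: 0 is drawn right out, it grows as the stop moves towards the end plate, at most 0.100; 0.085 is where the stop holds a 140 mm loaf against the end plate. With the lever open it slides with about 2 N and stays where it is left; with the lever closed it is clamped.
- lever_pivot (a point): pivot pin of the cam lever, on top of the grey clamp boss, in the cradle frame at x = 0, y = 198 mm, z = 56 mm. The pin is parallel to the rod, so the lever swings in the cradle's x-z plane.
- lever_grip (a point): point on the centre line of the lever's black grip, 80 mm from the pivot. The lever is a straight bar that ends 98 mm from the pivot; its grip (from 36 to 98 mm) is 16 mm wide along the pivot pin and 11 mm thick. Nothing stands beside the grip.
- cam_lever (a joint): angle of the cam lever, rad: 0 open, leaning 45 degrees from vertical away from the robot; grows as it swings up and over towards the robot (vertical at 0.785); 2.0 closed, on its stop, pointing to the robot 20 degrees above level. Free to about 0.75, then the cam resists, up to about 9 N at the grip; past centre at 1.8 it snaps to 2.0 and stays; let go before, it springs back.
- cooling_rack: steel wire cooling rack, 220 mm (its x) by 160 mm (its y), top 22 mm above the bench, fixed; origin under its centre.
- knife: bread knife, 330 mm long along its x, black handle at -x, lying flat on the bench, 18 mm high; bystander.
- tart_a: round fluted tart tin with a baked shell, 112 mm across, 24 mm high, near the robot; bystander.
- tart_b: the same kind of tart tin with shell, farther back; bystander.
- scraper: bench scraper, steel blade 130 mm wide with a wooden grip, lying flat, 25 mm high; bystander.
- dredger: aluminium flour dredger, 70 mm across, 112 mm high, upright; bystander.
- loaf_tin: empty dark steel loaf tin, 75 by 155 mm, 60 mm high; bystander.
Things that resemble listed ones, but are neither listed nor needed, are in the scene too. Leave any yellow look-alike of the loaf alone.

How it is judged:
By the outcome, as a careful person would: the job done as asked, in the order asked, and still so for the second after the job is handed in, with the robot touching nothing.
It also fails if it takes over 67 s, if anything falls off the work surface, if the arm or the gripper's body presses on something with over 40 N, if the wrist force passes 120 N, or if a joint passes its speed limit or range.

ROBOT

A 6-joint arm with a two-finger parallel gripper is mounted at the origin on the work surface. World frame = base frame: x ahead of the robot, y to its left, z up, the work surface at z = 0. Lengths are in m, angles in rad, forces in N, time in s.
With the tool pointing down it reaches from about 0.4 to 0.825 m from the base axis. Payload 7 kg.
Tool frame: the origin (TCP) lies between the finger pads; the fingertips stand 22 mm ahead of it and the grasp point (between the pads) lies 3 mm ahead of it; z points along the fingers, y is the direction in which the jaws open and shut (so a half turn about z gives the same grasp; the last joint's range is limited). The gripper opens to 88 mm and grips with 3 to 60 N. Pads are 19 mm wide; open, the fingers measure 130 mm over their backs; the gripper's body (78 mm by 193 mm) begins 47 mm behind the grasp point.
Start: joints at [-0.86, 0.359, 0.012, 0, -1.224, -0.288], TCP at [0.277, -0.616, 0.249] pointing down, gripper open.
Joint ranges: [-3.07, 3.07], [-1.43, 2.12], [-1.02, 1.25], [-3.03, 1.67], [-3.05, -0], [-3.03, 3.03]. Speed limits (rad/s): [2.39, 2.39, 3.01, 3.14, 3.14, 3.14].

INTERFACE

Orientations are given as [roll, pitch, yaw] about the fixed x, y, z axes, in that order (R = Rz(yaw) Ry(pitch) Rx(roll)).
In Python, from station import * gives the robot as it stands. The module is installed in compiled form; this text tells all that it offers.
- The arm moves only by the tool move_arm, never from a script. Its argument "rows" is a list of rows, each an object with "delta_rot": the turn, a rotation vector about the world's x, y, z in degrees, a list of three; "delta_pos": the shift along the world's x, y, z in cm, a list of three; "hand": the finger opening in cm, from 0 to 8.76. A call has exactly 10 rows; each row shifts and turns the commanded pose from where the row before left it; what a row does not reach is not made up. A row lasts 1/10 s, in which the tool goes at most 50 mm and 8.59 degrees, less where a joint would pass 70% of its speed; a pose out of reach is approached as far as the arm can. A call is refused whole if a number of a shift passes 5 or a number of a turn 8.59, either way. A call with a gripper value outside its range is refused whole. The fingers move at their own pace and stop on an object; "force" is the grip in N (left out, the last holds). Time passes only in rows, so rows that do not move let the fingers close, or fill a call up. It gives the time, the measured TCP pose, the force and the opening at its end, in the units of the state.
- get_state(): the state, without advancing time (a new reading comes with each control period).
- grab_frame(name): name is "side" or "top"; returns the picture (384x512x3 uint8, blue, green, red); there is no depth.
- camera_info(name): a dict with "camera_matrix" (3x3 intrinsics, pixels), "world_from_camera" (4x4, takes a point from camera to world coordinates). Camera axes: x right, y down, z forward; pixel columns grow to the right and rows downward; lengths in m; the calibration is good to about 2 mm. A picture is of the moment at which its call begins. camera_info takes no time and is no camera call.
- job_done(): hands the job in, once; it reports no verdict.
The state is a dict: "t": time; "q": joint angles; "qd": joint speeds; "joint_efforts": joint torques, N m; "eef_pos": TCP position; "ee_rot": TCP orientation; "force": force on the tool from outside, world axes, zero at the start; "moment": the same for the moment, N m; "width": finger opening in m.
Only numpy, scipy, OpenCV 4.12 (cv2) and the standard library are available. Lean on these libraries where they do the work, as an engineer would, in place of code of your own. Each camera call takes 0.05 s, during which the arm holds its last target.

## Working session

There is one attempt and no reset: what is moved stays moved. The work goes in short steps, Python scripts to look and compute and a tool call to move; the robot and the scene stay as the last step left them, time stands still between calls to the robot, and variables do not carry over. Pictures are saved under pics/ and viewed, and the job is handed in when it is done.

Besides the shell and the picture viewer there is one more tool, called after "Call:" as name(argument=value, ...) on one line, values as JSON. move_arm: Moves the arm, as the interface text tells. Its arguments: {"type":"object","properties":{"rows":{"type":"array"},"force":{"type":"number"}},"required":["rows"]}

```bash
mkdir -p pics; ls; python3 - <<'E'
from station import *
import cv2
s=get_state();print(s)
for n in("side","top"):
    i=camera_info(n);print(n,i)
    cv2.imwrite(f"pics/{n}0.png",grab_frame(n))
E
```

```text
pics
{'t': 0.0, 'q': array([-8.59858320e-01,  3.59362452e-01,  1.10267275e-02, -3.48906522e-04,
       -1.22408834e+00, -2.88082943e-01]), 'qd': array([-0.00139028,  0.00086532, -0.00155691, -0.00031595, -0.00018287,
        0.00044339]), 'joint_efforts': array([-7.67969177e-04, -5.82716739e+01,  2.93037021e+01,  6.99683726e+00,
        6.79407429e-03, -1.33301578e-04]), 'eef_pos': array([ 0.27676844, -0.615137  ,  0.2476247 ]), 'ee_rot': array([ 3.13993880e+00, -1.48032132e-04, -2.71885629e+00]), 'force': array([ 0.01236787, -0.08278429, -1.30563531]), 'moment': array([ 0.00688051, -0.0506345 ,  0.06148858]), 'width': 0.08753836290280409}
side {'camera_matrix': array([[365.85772008,   0.        , 255.62124515],
       [  0.        , 365.85772008, 188.85669166],
       [  0.        ,   0.        ,   1.        ]]), 'world_from_camera': array([[-0.78554637, -0.33644032,  0.51935037, -0.15115599],
       [-0.61843779,  0.39802339, -0.6775781 ,  0.97070134],
       [ 0.02125099, -0.85345491, -0.52073324,  0.78154673],
       [ 0.        ,  0.        ,  0.        ,  1.        ]])}
top {'camera_matrix': array([[437.10519888,   0.        , 258.08366091],
       [  0.        , 437.10519888, 195.15705106],
       [  0.        ,   0.        ,   1.        ]]), 'world_from_camera': array([[ 0.00420375, -0.98200562,  0.18880491,  0.17248848],
       [-0.99995454, -0.00251208,  0.00919829,  0.08071511],
       [-0.00855848, -0.188835  , -0.98197154,  1.89996202],
       [ 0.        ,  0.        ,  0.        ,  1.        ]])}
```

View pics/side0.png

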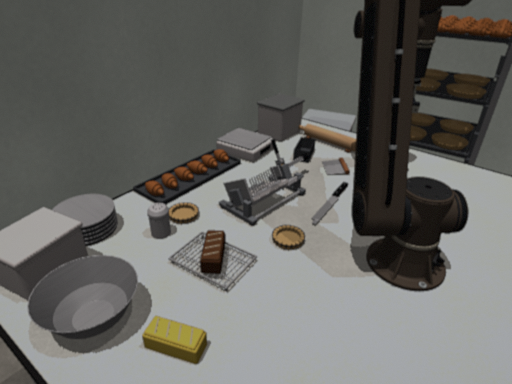

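View pics/top0.png

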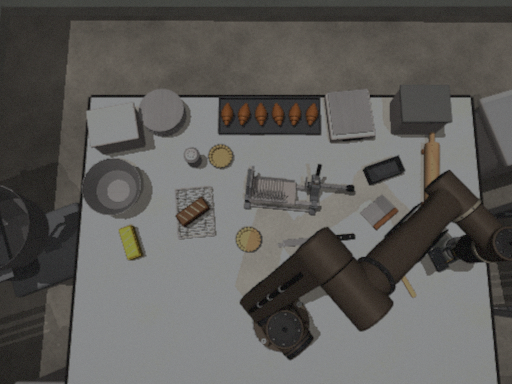

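```bash
python3 - <<'E'
import cv2
t=cv2.imread("pics/top0.png");s=cv2.imread("pics/side0.png")
cv2.imwrite("pics/t1.png",cv2.resize(t[150:230,230:365],None,fx=5.9,fy=5.9,interpolation=cv2.INTER_CUBIC))
cv2.imwrite("pics/s1.png",cv2.resize(s[125:230,210:330],None,fx=5.7,fy=5.7,interpolation=cv2.INTER_CUBIC))
cv2.imwrite("pics/t2.png",cv2.resize(t[175:250,165:270],None,fx=7,fy=7,interpolation=cv2.INTER_CUBIC))
cv2.imwrite("pics/s2.png",cv2.resize(s[220:295,160:265],None,fx=7,fy=7,interpolation=cv2.INTER_CUBIC))
E
```

```text
(no output)
```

View pics/t1.png

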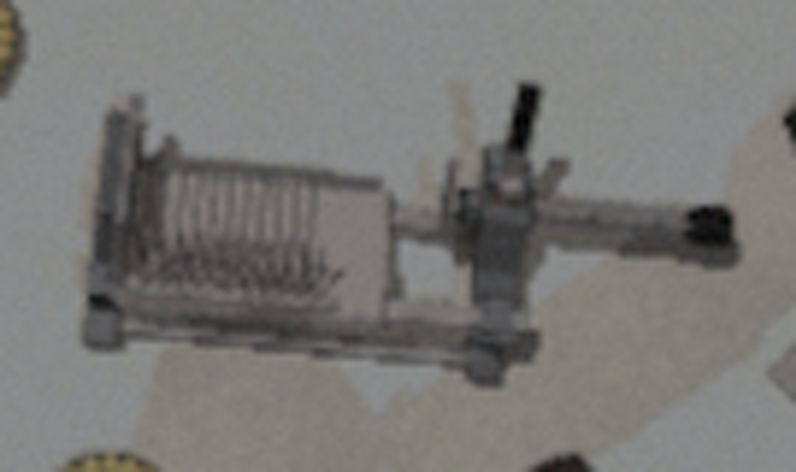

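View pics/s1.png

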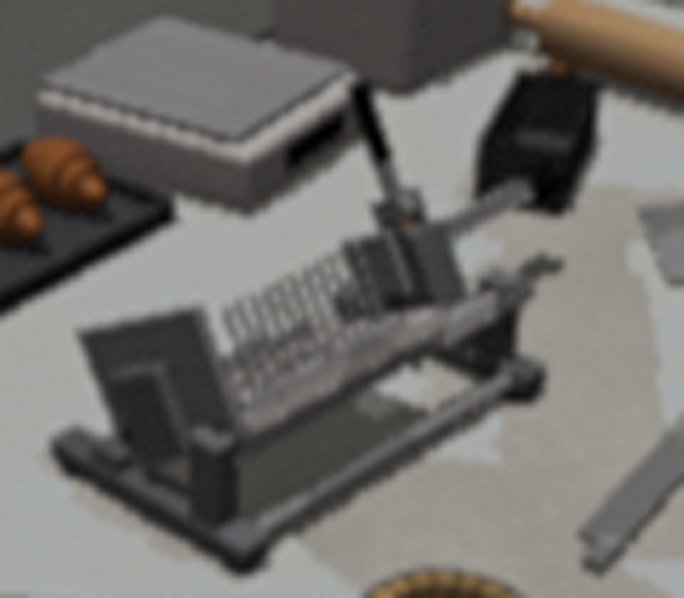

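View pics/t2.png

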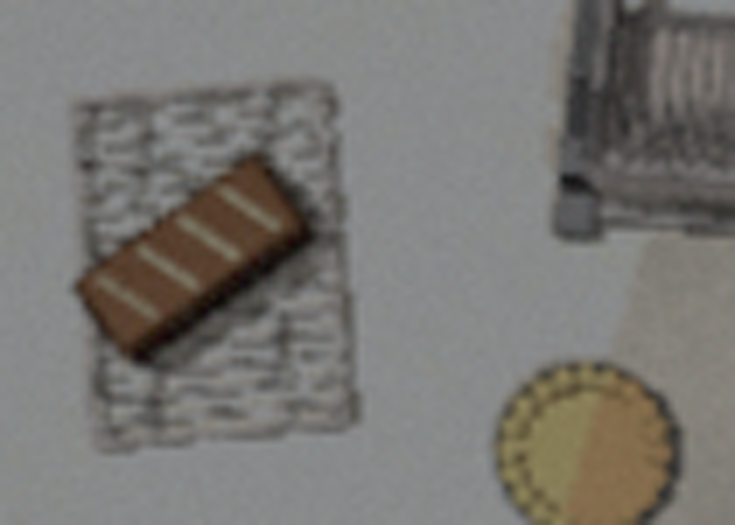

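View pics/s2.png

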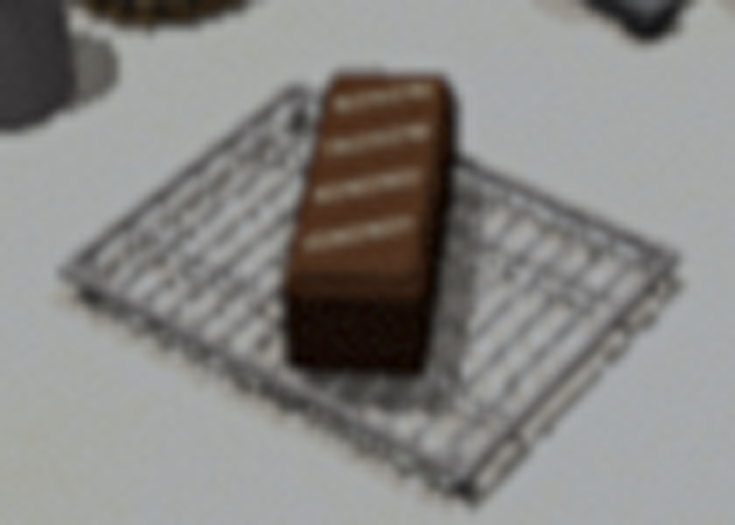

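```bash
cat > h.py <<'E'
import numpy as np, cv2
from station import *
from scipy.spatial.transform import Rotation as R
def proj(n,P):
    i=camera_info(n);T=np.linalg.inv(i["world_from_camera"]);P=np.atleast_2d(P)
    c=P@T[:3,:3].T+T[:3,3];p=c@i["camera_matrix"].T;return p[:,:2]/p[:,2:]
def ray(n,uv):
    i=camera_info(n);T=i["world_from_camera"]
    d=T[:3,:3]@np.linalg.solve(i["camera_matrix"],[uv[0],uv[1],1.]);return T[:3,3],d/np.linalg.norm(d)
def onz(n,uv,z):
    o,d=ray(n,uv);return o+d*(z-o[2])/d[2]
def tri(uvt,uvs):
    A=[];b=[]
    for n,uv in(("top",uvt),("side",uvs)):
        o,d=ray(n,uv);M=np.eye(3)-np.outer(d,d);A.append(M);b.append(M@o)
    return np.linalg.lstsq(np.vstack(A),np.hstack(b),rcond=None)[0]
def cradle(x,y,yaw):
    # yaw: heading of cradle -x_horizontal (away) 
    c,s=np.cos(yaw),np.sin(yaw);a=np.array([c,s,0])
    X=-a*np.cos(np.pi/6)+np.array([0,0,.5]);Y=np.array([s,-c,0]);Z=np.cross(X,Y)
    return np.c_[X,Y,Z],np.array([x,y,.055])
E
cat > a.py <<'E'
from h import *
t=cv2.imread("pics/top0.png");s=cv2.imread("pics/side0.png")
def t1(u,v): return (u/5.9+230-.42,v/5.9+150-.42)
def s1(u,v): return (u/5.7+210-.41,v/5.7+125-.41)
# brown mask
for n,im,roi in(("top",t,(165,175,215,230)),("side",s,(195,225,235,280))):
    h=cv2.cvtColor(im,cv2.COLOR_BGR2HSV)
    m=((h[...,0]<20)|(h[...,0]>170))&(h[...,1]>90)&(h[...,2]>(40))
    q=np.zeros(m.shape,np.uint8);x0,y0,x1,y1=roi;q[y0:y1,x0:x1]=m[y0:y1,x0:x1]*255
    q=cv2.morphologyEx(q,cv2.MORPH_CLOSE,np.ones((5,5)))
    c=max(cv2.findContours(q,0,1)[0],key=cv2.contourArea);r=cv2.minAreaRect(c);b=cv2.boxPoints(r)
    P=np.array([onz(n,p,.08) for p in b]);print(n,r,P.round(4).tolist(),P.mean(0))
    for k in range(2):print(np.linalg.norm(P[k+1]-P[k]),np.degrees(np.arctan2(*(P[k+1]-P[k])[[1,0]])))
E
python3 a.py
```

```text
top ((191.81944274902344, 211.01925659179688), (12.880792617797852, 32.20198059082031), 54.162349700927734) [[0.4355, 0.4472, 0.08], [0.5166, 0.3395, 0.08], [0.4718, 0.3063, 0.08], [0.3914, 0.4138, 0.08]] [0.45380456 0.376705   0.08      ]
0.13479800015949556 -53.03214793643455
0.05574083245478327 -143.47258018605757
side ((212.4729766845703, 246.1621551513672), (18.741485595703125, 33.04419708251953), 9.462321281433105) [[0.4281, 0.4577, 0.08], [0.5208, 0.3432, 0.08], [0.4662, 0.3179, 0.08], [0.3803, 0.4342, 0.08]] [0.44885182 0.3882675  0.08      ]
0.14730552442254535 -51.003142877620924
0.060167516377202766 -155.1283131689252
```

```bash
python3 - <<'E'
import cv2
t=cv2.imread("pics/top0.png");s=cv2.imread("pics/side0.png")
def c(im,x,y,w,h,f,n):
    o=cv2.resize(im[y:y+h,x:x+w],None,fx=f,fy=f,interpolation=cv2.INTER_CUBIC)
    o=cv2.convertScaleAbs(o,alpha=1.5)
    for i in range(0,w,10):
        cv2.line(o,(i*f,0),(i*f,6),(0,0,255),1);cv2.putText(o,str(x+i),(i*f,18),0,.4,(0,0,255))
    for i in range(0,h,10):
        cv2.line(o,(0,i*f),(6,i*f),(0,0,255),1);cv2.putText(o,str(y+i),(0,i*f+4),0,.4,(0,0,255))
    cv2.imwrite(n,o)
c(t,240,155,66,60,12,"pics/t3.png")
c(t,295,155,66,60,12,"pics/t4.png")
c(s,215,160,66,50,12,"pics/s3.png")
c(s,260,130,66,50,12,"pics/s4.png")
E
```

```text
(no output)
```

View pics/t3.png

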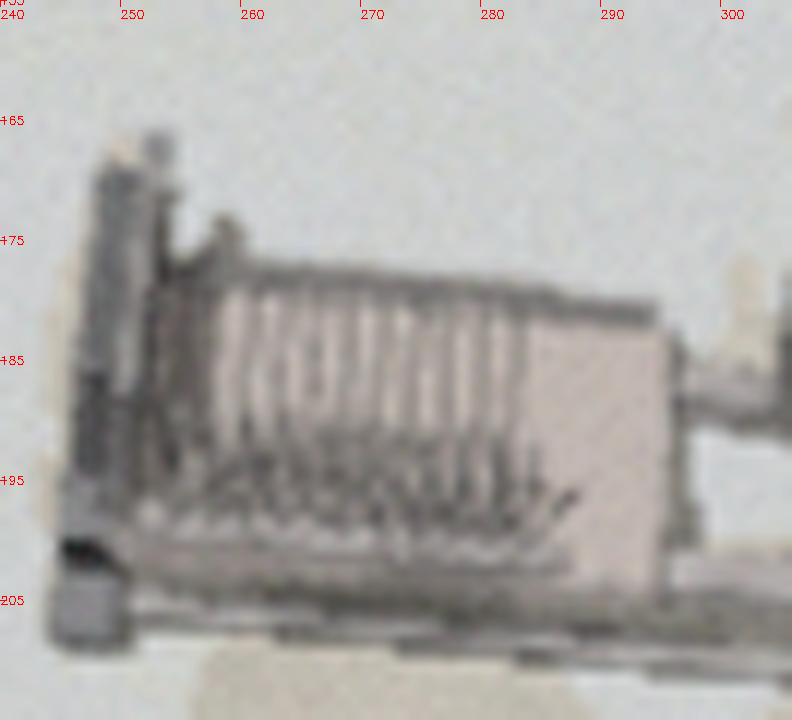

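View pics/t4.png

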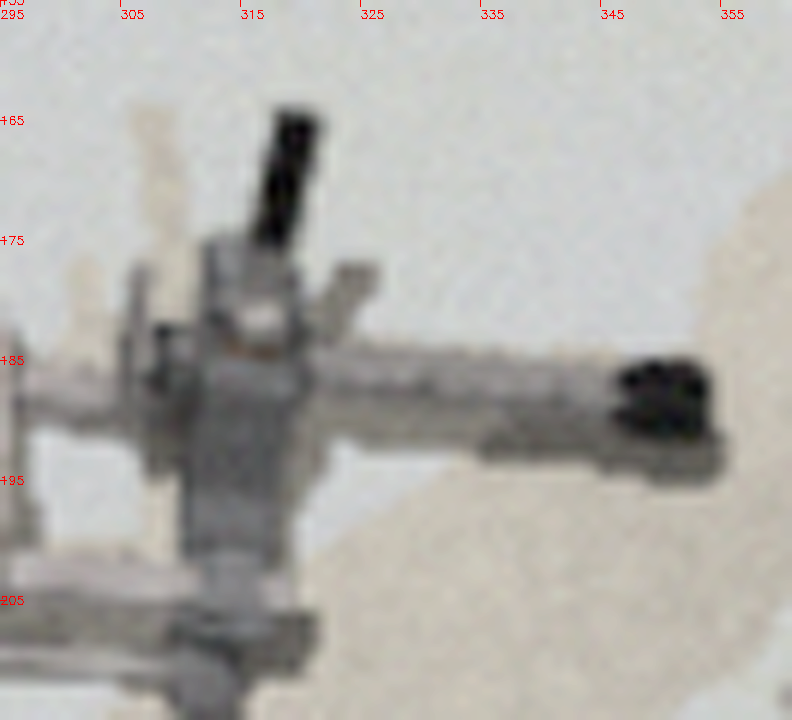

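View pics/s3.png

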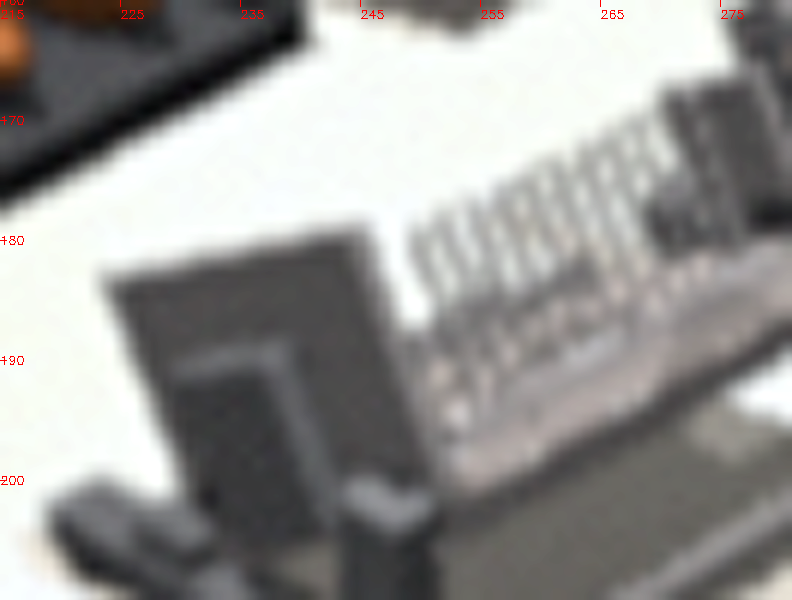

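View pics/s4.png

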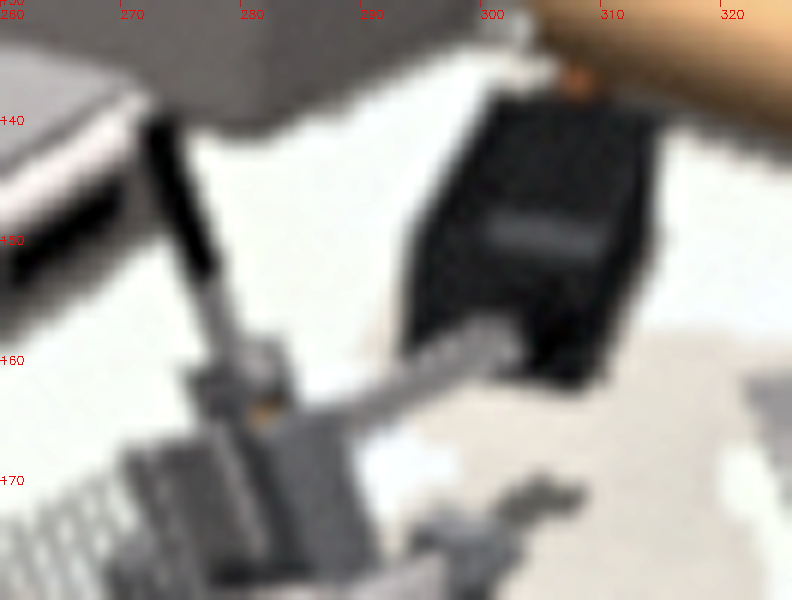

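```bash
cat > b.py <<'E'
from h import *
from scipy.optimize import least_squares
z=lambda x0,y0,u,v:(x0+(u+.5)/12-.5,y0+(v+.5)/12-.5)
s2=np.sqrt(.5)
def lv(l,q=0):  # in cradle frame; world angle from vertical: away 45deg -> rotate
    # lever dir in cradle x-z plane
    th=np.radians(45)-q # lean away from vertical
    up=np.array([.5,0,np.cos(np.pi/6)]);aw=np.array([-np.cos(np.pi/6),0,.5])
    return np.array([0,.198,.056])+l*(np.cos(th)*up+np.sin(th)*aw)
T4=(295,155);T3=(240,155);S3=(215,160);S4=(260,130)
def obs(p):
    x,y,yaw,st,th=p
    return [("top",lv(.098),z(*T4,297,112)),("top",lv(.036),z(*T4,272,245)),
     ("side",lv(.098),z(*S4,162,118)),("side",lv(.036),z(*S4,205,275)),
     ("top",np.array([0,.348-st,.028]),z(*T4,663,400)),
     ("top",np.array([.092,.116,0]),z(*T3,660,592)),
     ("side",np.array([-.036,-.070-th,.073]),z(*S3,105,276)),
     ("side",np.array([.088,-.070-th,.073]),z(*S3,358,228)),
     ("side",np.array([-.025,.155-st,.051]),z(*S3,660,88)),
     ("side",np.array([.025,.155-st,.051]),z(*S3,745,75)),
     ("top",np.array([-.030,.116,.014]),z(*T3,655,322)),
    ]
def res(p,full=False):
    Rm,o=cradle(*p[:3]);r=[]
    for n,c,uv in obs(p): r.append(proj(n,Rm@c+o)[0]-uv)
    return np.array(r) if full else np.array(r).ravel()
f=least_squares(res,[.6,0,-.1,0.01,.004],loss="soft_l1")
if __name__=="__main__":
    print(f.x, np.degrees(f.x[2]));print(res(f.x,True).round(2))
    Rm,o=cradle(*f.x[:3]);J=np.linalg.inv(f.jac.T@f.jac);print(np.sqrt(np.diag(J)))
    t=cv2.imread("pics/top0.png");s=cv2.imread("pics/side0.png")
    st,th=f.x[3:]
    pts=[(a,b,c) for a in(-.036,.088) for b in(-.07,-.07-th) for c in(0,.073)]+[(-.036,.116,0),(.092,.116,0),(.092,-.07,0),(-.036,-.07,0),(-.03,-.07,.014),(-.03,.116,.014),(0,.348-st+.018,.028),(0,.348-st-.018,.028),(0,.155-st,.028)]+[lv(.098),lv(.036),lv(0)]
    for n,im,(x,y,w,h) in(("top",t,(240,155,125,65)),("side",s,(215,128,110,80))):
        f_=6;o_=cv2.convertScaleAbs(cv2.resize(im[y:y+h,x:x+w],None,fx=f_,fy=f_,interpolation=cv2.INTER_CUBIC),alpha=1.5)
        for c in pts:
            u=(proj(n,Rm@np.array(c)+o)[0]+.5-[x,y])*f_
            cv2.circle(o_,(int(u[0]),int(u[1])),3,(0,0,255),1)
        cv2.imwrite(f"pics/fit_{n}.png",o_)
E
python3 b.py
```

```text
[ 0.56958704  0.05327496 -0.09951067  0.00550623  0.01003279] -5.701541449141378
[[ 0.28 -2.78]
 [ 0.19 -0.92]
 [-3.83  1.38]
 [ 0.14  1.42]
 [-0.6   1.28]
 [-0.1   0.7 ]
 [ 0.25  0.18]
 [-0.17 -0.02]
 [-0.03  0.59]
 [ 1.31 -0.2 ]
 [ 1.78 -0.44]]
[0.00256782 0.0023006  0.01438355 0.00422146 0.00441745]
```

```bash
python3 - <<'E'
import cv2,numpy as np
from h import *
t=cv2.imread("pics/top0.png");s=cv2.imread("pics/side0.png")
a=cv2.resize(t[190:235,165:215],None,fx=12,fy=12,interpolation=cv2.INTER_CUBIC)
b=cv2.resize(s[225:275,190:235],None,fx=12,fy=12,interpolation=cv2.INTER_CUBIC)
cv2.imwrite("pics/l_t.png",cv2.convertScaleAbs(a,alpha=1.6));cv2.imwrite("pics/l_s.png",cv2.convertScaleAbs(b,alpha=1.6))
E
```

```text
(no output)
```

View pics/fit_top.png

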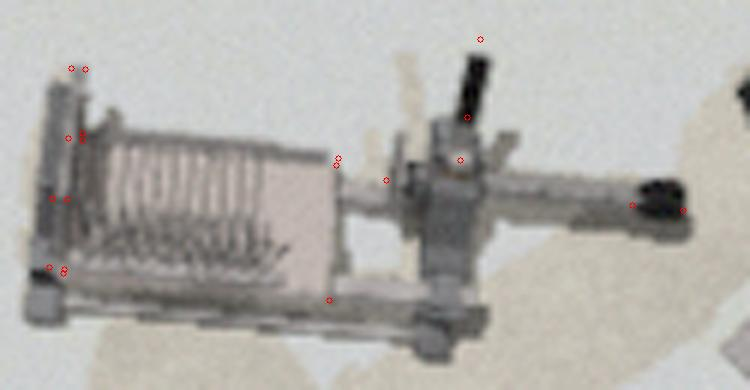

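View pics/fit_side.png

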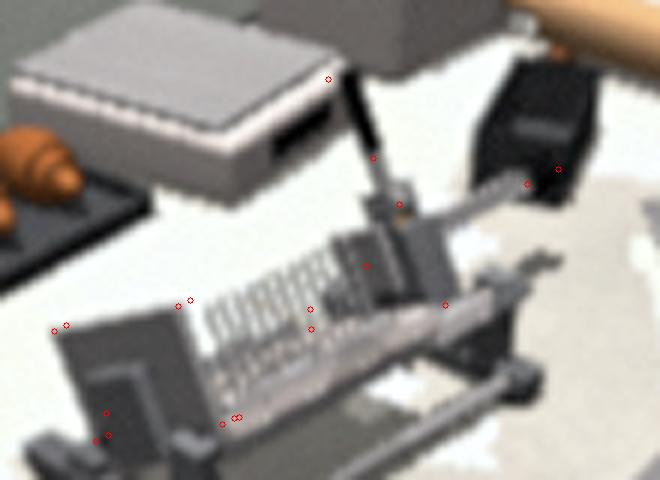

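View pics/l_t.png

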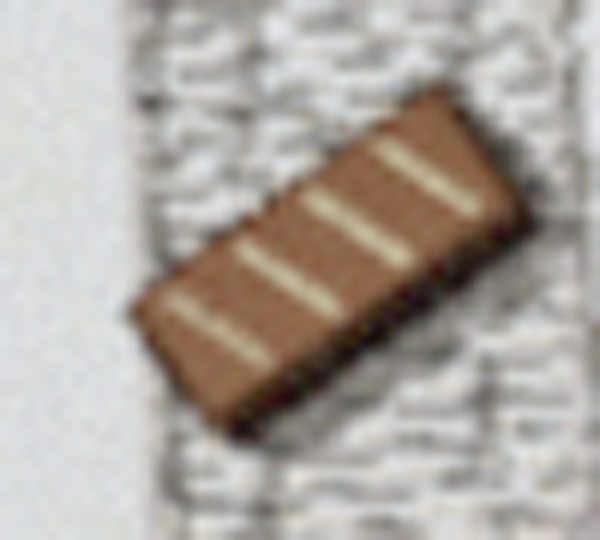

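View pics/l_s.png

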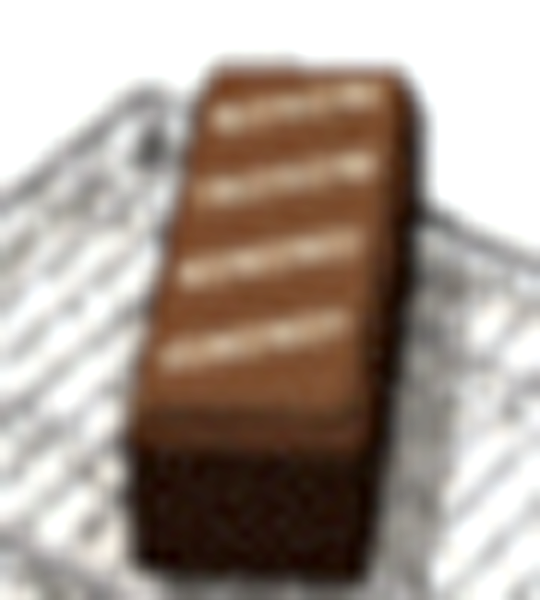

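```bash
python3 - <<'E'
s=open('b.py').read()
s=s.replace("x,y,yaw,st,th=p","x,y,yaw,st,th,q=p").replace('lv(.098),z','lv(.098,q),z').replace('lv(.036),z','lv(.036,q),z')
s=s.replace('''     ("top",np.array([-.030,.116,.014]),z(*T3,655,322)),''','''     ("top",np.array([-.036,.116,.014]),z(*T3,655,300)),
     ("top",np.array([-.030,.116,.014]),z(*T3,655,322)),
     ("top",lv(0,q),z(*T4,262,330)),
     ("side",lv(0,q),z(*S4,262,398)),''')
s=s.replace(".01,.004]",".01,.004,.2]").replace("st,th=f.x[3:]","st,th,q=f.x[3:]").replace("[lv(.098),lv(.036),lv(0)]","[lv(.098,q),lv(.036,q),lv(0,q)]")
open('b.py','w').write(s)
E
python3 b.py
```

```text
[ 0.56978634  0.05497853 -0.09102938  0.00314131  0.00859135  0.24790827] -5.215599391720768
[[-0.16  0.33]
 [-0.26 -0.04]
 [-0.86 -0.58]
 [ 0.85  0.77]
 [-0.43  0.62]
 [-0.33  0.43]
 [ 0.2   0.33]
 [-0.03  0.04]
 [-0.23  0.46]
 [ 1.16 -0.36]
 [ 1.38  0.11]
 [ 1.34 -0.71]
 [-0.64 -1.16]
 [-0.85 -1.18]]
[0.00244615 0.00201919 0.01346427 0.00398983 0.0042833  0.05812513]
```

View pics/fit_top.png

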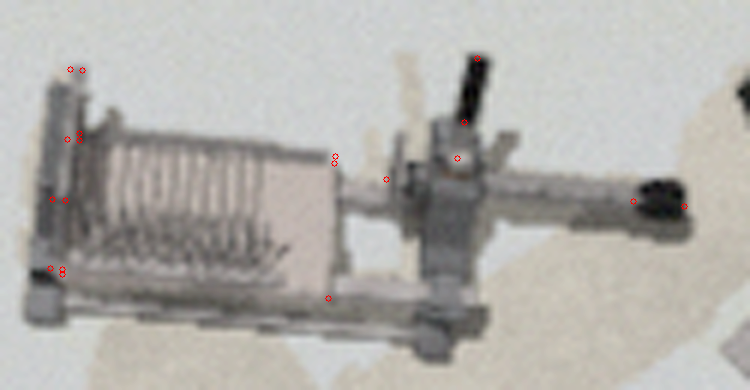

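View pics/fit_side.png

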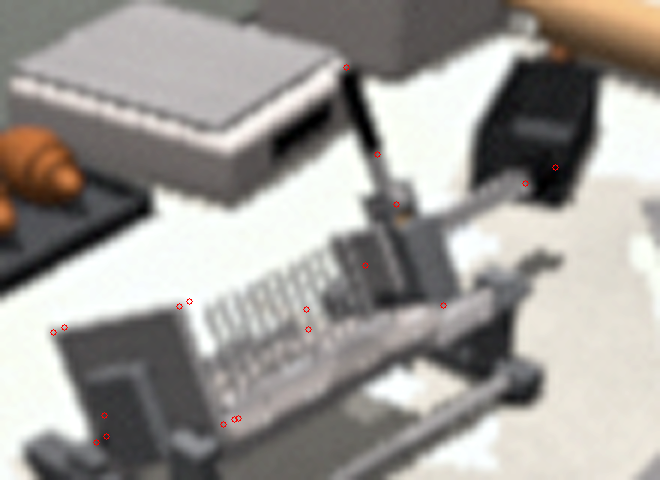

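```bash
python3 - <<'E'
from h import *
from scipy.optimize import least_squares
z=lambda x0,y0,u,v:(x0+(u+.5)/12-.5,y0+(v+.5)/12-.5)
# top face corners: order far-right.. in loaf local (lx,ly)
A=[("top",z(165,190,430,85)),("top",z(165,190,530,215)),("top",z(165,190,228,432)),("top",z(165,190,130,312)),
   ("side",z(190,225,130,565)),("side",z(190,225,370,575))]
def res(p,full=0):
    x,y,a=p;l=np.array([np.cos(a),np.sin(a)]);w=np.array([-l[1],l[0]])
    c=[(70,30,.08),(70,-30,.08),(-70,-30,.08),(-70,30,.08),(-70,30,.022),(-70,-30,.022)]
    # side picture sees the end at -l (left, nearest the camera): bottom corners
    r=[]
    for (n,uv),(b,d,h) in zip(A,c):
        P=np.append([x,y]+l*b/1000+w*d/1000,h);r.append(proj(n,P)[0]-uv)
    return np.array(r) if full else np.ravel(r)
f=least_squares(res,[.454,.377,np.radians(-53)],loss='soft_l1');print(f.x,np.degrees(f.x[2]),res(f.x,1).round(2))
E
```

```text
[ 0.45629064  0.37500588 -0.95709019] -54.83722877516223 [[ 1.8  -1.31]
 [ 1.31 -0.72]
 [-1.28  0.12]
 [-0.88 -1.5 ]
 [ 0.3   0.99]
 [ 0.99  1.27]]
```

Call:
move_arm(rows=[{"delta_pos": [2.6,4.1,0.4],"delta_rot": [0,0,4],"hand": 8.76},{"delta_pos": [2.6,4.1,0.4],"delta_rot": [0,0,4],"hand": 8.76},{"delta_pos": [2.6,4.1,0.4],"delta_rot": [0,0,4],"hand": 8.76},{"delta_pos": [2.6,4.1,0.4],"delta_rot": [0,0,4],"hand": 8.76},{"delta_pos": [2.6,4.1,0.4],"delta_rot": [0,0,4],"hand": 8.76},{"delta_pos": [2.6,4.1,0.4],"delta_rot": [0,0,4],"hand": 8.76},{"delta_pos": [2.6,4.1,0.4],"delta_rot": [0,0,4],"hand": 8.76},{"delta_pos": [2.6,4.1,0.4],"delta_rot": [0,0,4],"hand": 8.76},{"delta_pos": [2.6,4.1,0.4],"delta_rot": [0,0,4],"hand": 8.76},{"delta_pos": [2.6,4.1,0.4],"delta_rot": [0,0,4],"hand": 8.76}], force=25)

```text
t: 1.1
eef_pos: [0.5375, -0.2035, 0.2887]
ee_rot: [3.141, 0.0, -2.018]
force: [0.7, -0.7, 0.4]
width: 0.0874
```

Call:
move_arm(rows=[{"delta_pos": [0.2,4.0,0],"delta_rot": [0,0,4],"hand": 8.76},{"delta_pos": [0.2,4.0,0],"delta_rot": [0,0,4],"hand": 8.76},{"delta_pos": [0.2,4.0,0],"delta_rot": [0,0,4],"hand": 8.76},{"delta_pos": [0.2,4.0,0],"delta_rot": [0,0,4],"hand": 8.76},{"delta_pos": [0.2,4.0,0],"delta_rot": [0,0,4],"hand": 8.76},{"delta_pos": [0.2,4.0,0],"delta_rot": [0,0,4],"hand": 8.76},{"delta_pos": [0.2,4.0,0],"delta_rot": [0,0,4],"hand": 8.76},{"delta_pos": [0.2,4.0,0],"delta_rot": [0,0,4],"hand": 8.76},{"delta_pos": [0.2,4.0,0],"delta_rot": [0,0,4],"hand": 8.76},{"delta_pos": [0.2,4.0,0],"delta_rot": [0,0,4],"hand": 8.76}])

```text
t: 2.1
eef_pos: [0.5565, 0.196, 0.2883]
ee_rot: [3.141, -0.0, -1.32]
force: [0.2, -1.1, -0.6]
width: 0.0876
```

Call:
move_arm(rows=[{"delta_pos": [-1.0,1.8,-1.2],"delta_rot": [0,0,2.16],"hand": 8.76},{"delta_pos": [-1.0,1.8,-1.2],"delta_rot": [0,0,2.16],"hand": 8.76},{"delta_pos": [-1.0,1.8,-1.2],"delta_rot": [0,0,2.16],"hand": 8.76},{"delta_pos": [-1.0,1.8,-1.2],"delta_rot": [0,0,2.16],"hand": 8.76},{"delta_pos": [-1.0,1.8,-1.2],"delta_rot": [0,0,2.16],"hand": 8.76},{"delta_pos": [-1.0,1.8,-1.2],"delta_rot": [0,0,2.16],"hand": 8.76},{"delta_pos": [-1.0,1.8,-1.2],"delta_rot": [0,0,2.16],"hand": 8.76},{"delta_pos": [-1.0,1.8,-1.2],"delta_rot": [0,0,2.16],"hand": 8.76},{"delta_pos": [-1.0,1.8,-1.2],"delta_rot": [0,0,2.16],"hand": 8.76},{"delta_pos": [-1.0,1.8,-1.2],"delta_rot": [0,0,2.16],"hand": 8.76}])

```text
t: 3.1
eef_pos: [0.4563, 0.375, 0.1678]
ee_rot: [3.141, -0.0, -0.944]
force: [0.6, 0.3, -0.0]
width: 0.0876
```

```bash
python3 - <<'E'
from h import *
st=get_state();print(st['eef_pos'],st['ee_rot'],st['q'].round(3))
t=grab_frame("top");s=grab_frame("side")
a=cv2.resize(t[180:240,160:220],None,fx=9,fy=9,interpolation=cv2.INTER_CUBIC)
b=cv2.resize(s[190:280,160:270],None,fx=7,fy=7,interpolation=cv2.INTER_CUBIC)
cv2.imwrite("pics/g1.png",cv2.convertScaleAbs(b,alpha=1.5))
cv2.imwrite("pics/g1t.png",cv2.convertScaleAbs(a,alpha=1.5))
E
```

```text
[0.45625775 0.37497792 0.16775789] [ 3.14098126e+00 -7.90332846e-05 -9.44046627e-01] [ 1.019  0.286 -0.289 -0.    -0.996 -0.392]
```

View pics/g1.png

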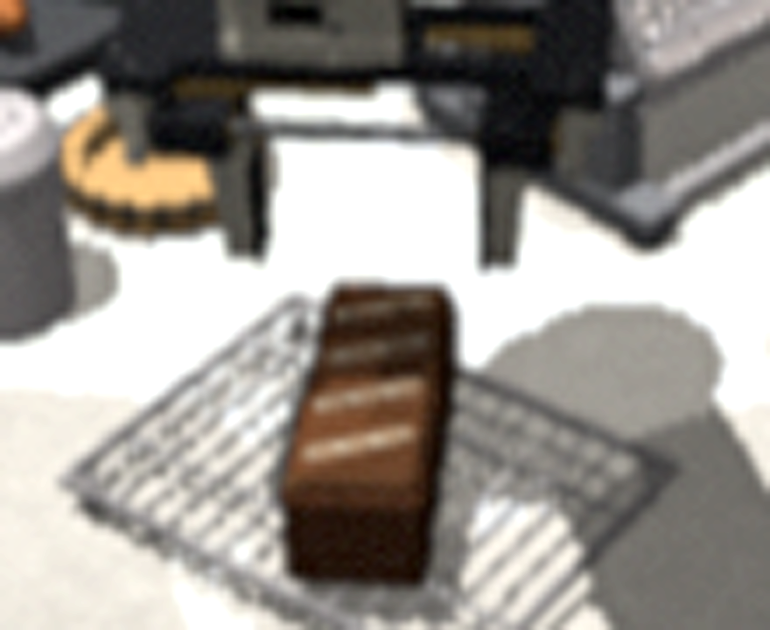

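Call:
move_arm(rows=[{"delta_pos": [0,0,-1.3],"delta_rot": [0,0,0],"hand": 8.76},{"delta_pos": [0,0,-1.3],"delta_rot": [0,0,0],"hand": 8.76},{"delta_pos": [0,0,-1.3],"delta_rot": [0,0,0],"hand": 8.76},{"delta_pos": [0,0,-1.3],"delta_rot": [0,0,0],"hand": 8.76},{"delta_pos": [0,0,-1.3],"delta_rot": [0,0,0],"hand": 8.76},{"delta_pos": [0,0,-1.3],"delta_rot": [0,0,0],"hand": 8.76},{"delta_pos": [0,0,-1.3],"delta_rot": [0,0,0],"hand": 8.76},{"delta_pos": [0,0,-1.3],"delta_rot": [0,0,0],"hand": 8.76},{"delta_pos": [0,0,0],"delta_rot": [0,0,0],"hand": 8.0},{"delta_pos": [0,0,0],"delta_rot": [0,0,0],"hand": 7.0}])

```text
t: 4.2
eef_pos: [0.457, 0.3744, 0.0643]
ee_rot: [3.141, -0.0, -0.945]
force: [1.0, -0.5, 0.1]
width: 0.0774
```

Call:
move_arm(rows=[{"delta_pos": [0,0,0],"delta_rot": [0,0,0],"hand": 6.4},{"delta_pos": [0,0,0],"delta_rot": [0,0,0],"hand": 6.1},{"delta_pos": [0,0,0],"delta_rot": [0,0,0],"hand": 5.0},{"delta_pos": [0,0,0],"delta_rot": [0,0,0],"hand": 5.0},{"delta_pos": [0,0,0],"delta_rot": [0,0,0],"hand": 5.0},{"delta_pos": [0,0,0],"delta_rot": [0,0,0],"hand": 5.0},{"delta_pos": [0,0,0.5],"delta_rot": [0,0,0],"hand": 5.0},{"delta_pos": [0,0,1],"delta_rot": [0,0,0],"hand": 5.0},{"delta_pos": [0,0,1],"delta_rot": [0,0,0],"hand": 5.0},{"delta_pos": [0,0,1],"delta_rot": [0,0,0],"hand": 5.0}])

```text
t: 5.2
eef_pos: [0.4567, 0.3742, 0.1003]
ee_rot: [3.141, -0.0, -0.946]
force: [0.0, 0.3, -3.2]
width: 0.0597
```

```bash
cat > plan.py <<'E'
from h import *
from b import f
import sys
CR=list(f.x[:3]); CR[2]=-.091
def Rt(): 
    Rm,o=cradle(*CR); return np.c_[Rm[:,1],Rm[:,0],-Rm[:,2]]
def go(c,Rtool=None,N=10):
    """print deltas to put TCP at cradle coords c with tool R"""
    st=get_state();Rm,o=cradle(*CR)
    Rc=R.from_euler('xyz',st['ee_rot']).as_matrix()
    if Rtool is None:Rtool=Rt()
    P=Rm@np.array(c)+o
    rv=np.degrees(R.from_matrix(Rtool@Rc.T).as_rotvec())
    dp=(P-st['eef_pos'])*100
    print("target",P.round(4),"dp cm",dp.round(2),"rv deg",rv.round(2),"cur in cradle",(Rm.T@(st['eef_pos']-o)).round(4),"F cr",(Rm.T@st['force']).round(2))
E
python3 - <<'E'
from plan import *
Rm,o=cradle(*CR);print(Rm.round(4),o)
go([.006,.006,.0423+.12])
E
```

```text
[[-0.8624 -0.0909  0.4979]
 [ 0.0787 -0.9959 -0.0454]
 [ 0.5     0.      0.866 ]] [0.56978634 0.05497853 0.055     ]
target [0.6449 0.0421 0.1986] dp cm [ 18.82 -33.21   9.83] rv deg [ -8.07  29.52 -40.08] cur in cradle [ 0.1453 -0.3076 -0.0316] F cr [-1.6  -0.26 -2.82]
```

Call:
move_arm(rows=[{"delta_pos": [0,0,3],"delta_rot": [0,0,0],"hand": 5.0},{"delta_pos": [0,0,4],"delta_rot": [0,0,0],"hand": 5.0},{"delta_pos": [0,0,4],"delta_rot": [0,0,0],"hand": 5.0},{"delta_pos": [0,0,4],"delta_rot": [0,0,0],"hand": 5.0},{"delta_pos": [0,0,3],"delta_rot": [0,0,0],"hand": 5.0},{"delta_pos": [1.25,-2.2,0],"delta_rot": [-0.54,1.97,-2.67],"hand": 5.0},{"delta_pos": [1.25,-2.2,0],"delta_rot": [-0.54,1.97,-2.67],"hand": 5.0},{"delta_pos": [1.25,-2.2,0],"delta_rot": [-0.54,1.97,-2.67],"hand": 5.0},{"delta_pos": [1.25,-2.2,0],"delta_rot": [-0.54,1.97,-2.67],"hand": 5.0},{"delta_pos": [1.25,-2.2,0],"delta_rot": [-0.54,1.97,-2.67],"hand": 5.0}])

```text
t: 6.2
eef_pos: [0.5195, 0.2635, 0.2804]
ee_rot: [2.968, 0.043, -1.184]
force: [0.7, 0.8, -3.3]
width: 0.0597
```

Call:
move_arm(rows=[{"delta_pos": [1.25,-2.2,0],"delta_rot": [-0.54,1.97,-2.67],"hand": 5.0},{"delta_pos": [1.25,-2.2,0],"delta_rot": [-0.54,1.97,-2.67],"hand": 5.0},{"delta_pos": [1.25,-2.2,0],"delta_rot": [-0.54,1.97,-2.67],"hand": 5.0},{"delta_pos": [1.25,-2.2,0],"delta_rot": [-0.54,1.97,-2.67],"hand": 5.0},{"delta_pos": [1.25,-2.2,0],"delta_rot": [-0.54,1.97,-2.67],"hand": 5.0},{"delta_pos": [1.25,-2.2,0],"delta_rot": [-0.54,1.97,-2.67],"hand": 5.0},{"delta_pos": [1.25,-2.2,0],"delta_rot": [-0.54,1.97,-2.67],"hand": 5.0},{"delta_pos": [1.25,-2.2,0],"delta_rot": [-0.54,1.97,-2.67],"hand": 5.0},{"delta_pos": [1.25,-2.2,0],"delta_rot": [-0.54,1.97,-2.67],"hand": 5.0},{"delta_pos": [1.25,-2.2,0],"delta_rot": [-0.54,1.97,-2.67],"hand": 5.0}])

```text
t: 7.2
eef_pos: [0.6449, 0.0436, 0.2801]
ee_rot: [2.617, -0.0, -1.663]
force: [0.8, 0.2, -3.9]
width: 0.0598
```

```bash
python3 - <<'E'
from plan import *
go([.006,.006,.0423+.12])
st=get_state();print(st['q'].round(3))
s=grab_frame("side")
cv2.imwrite("pics/p1.png",cv2.convertScaleAbs(cv2.resize(s[90:220,190:330],None,fx=5,fy=5,interpolation=cv2.INTER_CUBIC),alpha=1.5))
E
```

```text
target [0.6449 0.0421 0.1986] dp cm [-0.   -0.15 -8.16] rv deg [ 0.   -0.04  0.07] cur in cradle [0.0469 0.0045 0.2329] F cr [-2.67 -0.24 -3.02]
[ 0.264  0.615  0.471 -0.187 -1.918 -0.376]
```

View pics/p1.png

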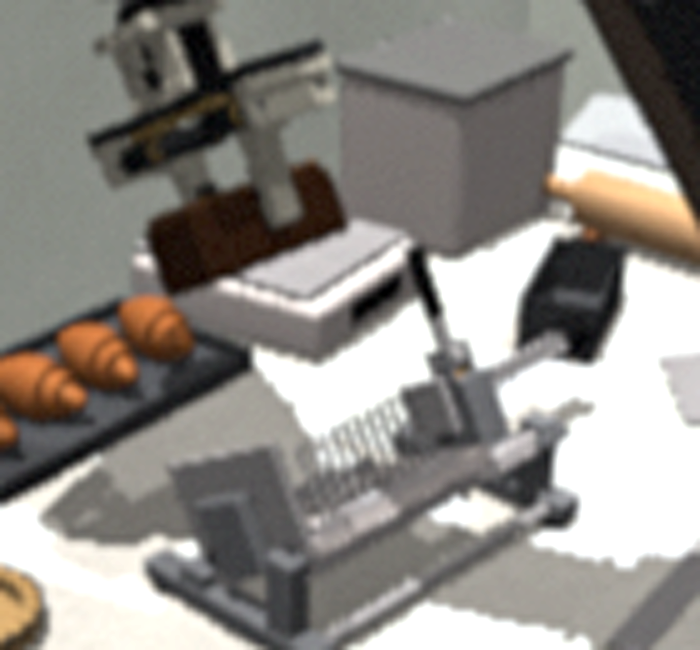

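```bash
python3 - <<'E'
from plan import *
st=get_state();Rc=R.from_euler('xyz',st['ee_rot']).as_matrix()
# loaf local: tool x = length, tool y = width; tool z down; bottom at +.0423
s=cv2.imread("pics/p1.png")
for lx in(-.07,.07):
  for ly in(-.03,.03):
    for h in(0,.058):
      P=st['eef_pos']+Rc@np.array([lx,ly,.0423-h]);u=(proj("side",P)[0]+.5-[190,90])*5
      cv2.circle(s,(int(u[0]),int(u[1])),3,(0,255,0),-1)
cv2.imwrite("pics/p2.png",cv2.resize(s[100:320,100:400],None,fx=2.6,fy=2.6))
E
```

```text
(no output)
```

View pics/p2.png

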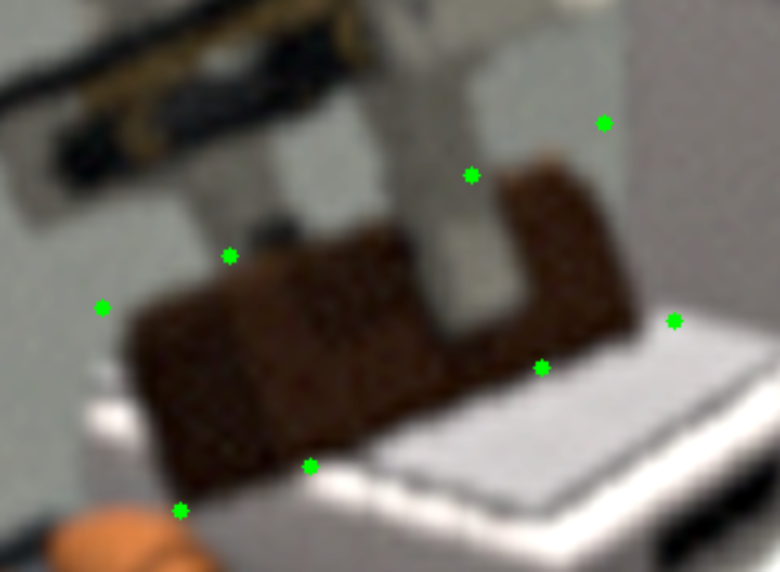

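Call:
move_arm(rows=[{"delta_pos": [0,-0.1,-1.63],"delta_rot": [0,0,0],"hand": 5.0},{"delta_pos": [0,-0.1,-1.63],"delta_rot": [0,0,0],"hand": 5.0},{"delta_pos": [0,-0.1,-1.63],"delta_rot": [0,0,0],"hand": 5.0},{"delta_pos": [0,-0.1,-1.63],"delta_rot": [0,0,0],"hand": 5.0},{"delta_pos": [0,-0.1,-1.63],"delta_rot": [0,0,0],"hand": 5.0},{"delta_pos": [-1.0,0.09,-1.73],"delta_rot": [0,0,0],"hand": 5.0},{"delta_pos": [-1.0,0.09,-1.73],"delta_rot": [0,0,0],"hand": 5.0},{"delta_pos": [-1.0,0.09,-1.73],"delta_rot": [0,0,0],"hand": 5.0},{"delta_pos": [-1.0,0.09,-1.73],"delta_rot": [0,0,0],"hand": 5.0},{"delta_pos": [0,0,0],"delta_rot": [0,0,0],"hand": 5.0}])

```text
t: 8.25
eef_pos: [0.6022, 0.0433, 0.1267]
ee_rot: [2.613, -0.001, -1.661]
force: [-0.0, -0.1, -3.8]
width: 0.0601
```

```bash
cat > look.py <<'E'
from plan import *
import sys
def look(tag,side=(190,90,140,130),top=(235,140,130,80),f=5):
    for n,(x,y,w,h) in(("side",side),("top",top)):
        if (x is None): continue
        g=grab_frame(n);cv2.imwrite(f"pics/{tag}_{n}.png",cv2.convertScaleAbs(cv2.resize(g[y:y+h,x:x+w],None,fx=f,fy=f,interpolation=cv2.INTER_CUBIC),alpha=1.5))
        cv2.imwrite(f"pics/{tag}_{n}_raw.png",g)
E
python3 - <<'E'
from look import *
go([.006,.008,.0445])
look("p3",side=(205,120,110,90),f=7)
E
```

```text
target [0.586  0.0455 0.0965] dp cm [-1.62  0.22 -3.01] rv deg [ 0.02 -0.26 -0.03] cur in cradle [0.0069 0.0087 0.0788] F cr [-1.88  0.06 -3.26]
```

View pics/p3_side.png

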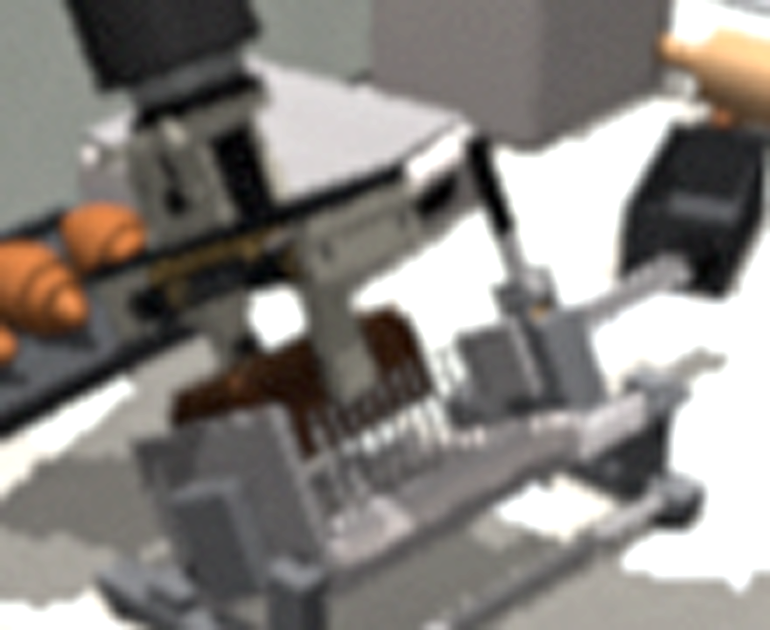

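View pics/p3_top.png

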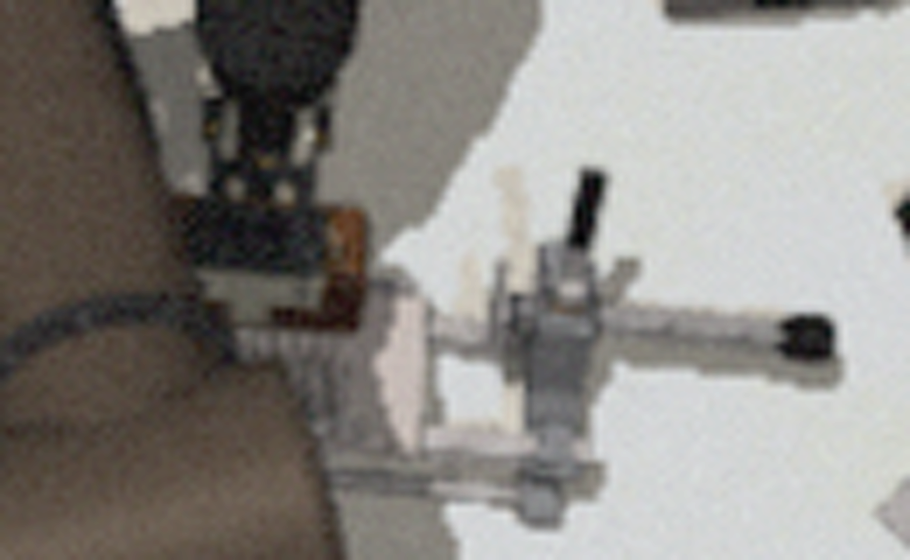

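```bash
python3 - <<'E'
from plan import *
st=get_state();Rc=R.from_euler('xyz',st['ee_rot']).as_matrix()
for n,(x,y) in(("side",(205,120)),("top",(235,140))):
    f_=7 if n=="side" else 5
    # saved raw of frames; draw
    s=cv2.imread(f"pics/p3_{n}_raw.png")
    w,h=(75,70) if n=="side" else (75,50)
    x0,y0=(220,150) if n=="side" else (255,165)
    k=10;o_=cv2.convertScaleAbs(cv2.resize(s[y0:y0+h,x0:x0+w],None,fx=k,fy=k,interpolation=cv2.INTER_CUBIC),alpha=1.6)
    for lx in(-.07,.07):
      for ly in(-.03,.03):
        for hh in(0,.058):
          P=st['eef_pos']+Rc@np.array([lx,ly,.0435-hh]);u=(proj(n,P)[0]+.5-[x0,y0])*k
          cv2.circle(o_,(int(u[0]),int(u[1])),4,(0,255,0),-1)
    Rm,o=cradle(*CR)
    for c in [(-.036,-.07,.073),(.088,-.07,.073),(.088,-.07,0),(-.03,.116,.014),(.092,.116,0),(-.036,.116,0)]:
          u=(proj(n,Rm@np.array(c)+o)[0]+.5-[x0,y0])*k
          cv2.circle(o_,(int(u[0]),int(u[1])),4,(0,0,255),-1)
    cv2.imwrite(f"pics/p4_{n}.png",o_)
E
```

```text
(no output)
```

View pics/p4_side.png

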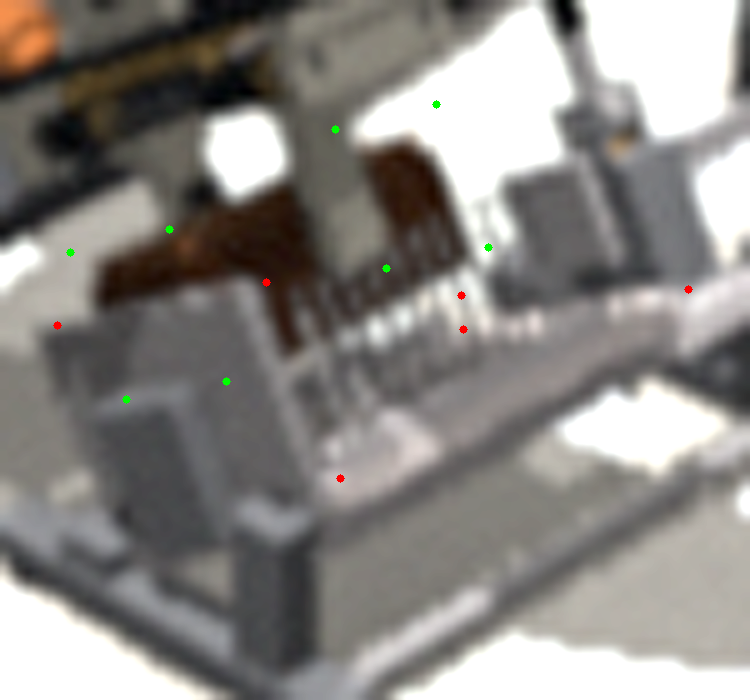

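View pics/p4_top.png

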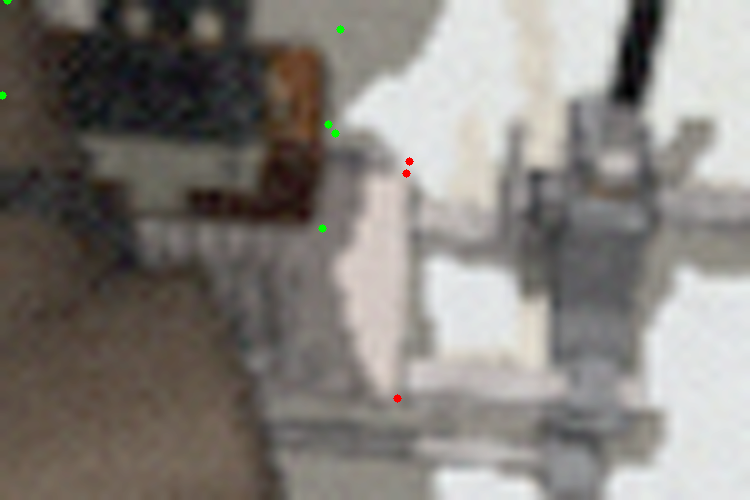

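Call:
move_arm(rows=[{"delta_pos": [-0.4,0.04,-0.69],"delta_rot": [0,0,0],"hand": 5.0},{"delta_pos": [-0.4,0.04,-0.69],"delta_rot": [0,0,0],"hand": 5.0},{"delta_pos": [-0.4,0.04,-0.69],"delta_rot": [0,0,0],"hand": 5.0},{"delta_pos": [-0.3,0.03,-0.52],"delta_rot": [0,0,0],"hand": 5.0},{"delta_pos": [-0.05,0,-0.09],"delta_rot": [0,0,0],"hand": 5.0},{"delta_pos": [-0.05,0,-0.09],"delta_rot": [0,0,0],"hand": 5.0},{"delta_pos": [-0.05,0,-0.09],"delta_rot": [0,0,0],"hand": 5.0},{"delta_pos": [0,0,0],"delta_rot": [0,0,0],"hand": 5.0},{"delta_pos": [0,0,0],"delta_rot": [0,0,0],"hand": 5.0},{"delta_pos": [0,0,0],"delta_rot": [0,0,0],"hand": 5.0}])

```text
t: 9.35
eef_pos: [0.5881, 0.0445, 0.1004]
ee_rot: [2.618, 0.0, -1.661]
force: [0.3, 0.5, -4.3]
width: 0.0596
```

```bash
python3 - <<'E'
from plan import *
go([.0,.008,.0435])
E
```

```text
target [0.5907 0.045  0.0927] dp cm [ 0.26  0.05 -0.78] rv deg [-0.    0.02 -0.03] cur in cradle [0.0061 0.0087 0.0489] F cr [-2.34 -0.47 -3.62]
```

Not yet in contact; step on by 1 mm.

Call:
move_arm(rows=[{"delta_pos": [-0.05,0,-0.09],"delta_rot": [0,0,0],"hand": 5.0},{"delta_pos": [-0.05,0,-0.09],"delta_rot": [0,0,0],"hand": 5.0},{"delta_pos": [-0.05,0,-0.09],"delta_rot": [0,0,0],"hand": 5.0},{"delta_pos": [-0.05,0,-0.09],"delta_rot": [0,0,0],"hand": 5.0},{"delta_pos": [0,0,0],"delta_rot": [0,0,0],"hand": 5.0},{"delta_pos": [0,0,0],"delta_rot": [0,0,0],"hand": 5.0},{"delta_pos": [0,0,0],"delta_rot": [0,0,0],"hand": 5.0},{"delta_pos": [0,0,0],"delta_rot": [0,0,0],"hand": 5.0},{"delta_pos": [0,0,0],"delta_rot": [0,0,0],"hand": 5.0},{"delta_pos": [0,0,0],"delta_rot": [0,0,0],"hand": 5.0}])

```text
t: 10.35
eef_pos: [0.5867, 0.0445, 0.0982]
ee_rot: [2.62, 0.0, -1.661]
force: [1.8, 1.0, 5.2]
width: 0.0597
```

```bash
python3 - <<'E'
from plan import *
go([.0,.008,.0435])
print(get_state()['moment'])
E
```

```text
target [0.5907 0.045  0.0927] dp cm [ 0.4   0.05 -0.55] rv deg [ 0.01  0.11 -0.06] cur in cradle [0.0062 0.0089 0.0463] F cr [ 1.09 -1.14  5.4 ]
[ 0.24819584 -0.9405355  -0.34064358]
```

Call:
move_arm(rows=[{"delta_pos": [0.09,-0.01,-0.05],"delta_rot": [0,0,0],"hand": 5.0},{"delta_pos": [0.09,-0.01,-0.05],"delta_rot": [0,0,0],"hand": 5.0},{"delta_pos": [0.09,-0.01,-0.05],"delta_rot": [0,0,0],"hand": 5.0},{"delta_pos": [0.09,-0.01,-0.05],"delta_rot": [0,0,0],"hand": 5.0},{"delta_pos": [0,0,0],"delta_rot": [0,0,0],"hand": 5.0},{"delta_pos": [0,0,0],"delta_rot": [0,0,0],"hand": 5.0},{"delta_pos": [0,0,0],"delta_rot": [0,0,0],"hand": 5.0},{"delta_pos": [0,0,0],"delta_rot": [0,0,0],"hand": 5.0},{"delta_pos": [0,0,0],"delta_rot": [0,0,0],"hand": 5.0},{"delta_pos": [0,0,0],"delta_rot": [0,0,0],"hand": 5.0}])

```text
t: 11.35
eef_pos: [0.5896, 0.044, 0.0964]
ee_rot: [2.618, -0.0, -1.66]
force: [-0.1, 1.3, 7.0]
width: 0.0599
```

```bash
python3 - <<'E'
from plan import *
go([.0,.008,.0435])
print(get_state()['moment'])
E
```

```text
target [0.5907 0.045  0.0927] dp cm [ 0.12  0.11 -0.37] rv deg [ 0.01  0.01 -0.08] cur in cradle [0.0028 0.0092 0.0462] F cr [ 3.7  -1.31  5.99]
[ 0.30807963  0.18687549 -0.09446572]
```

Call:
move_arm(rows=[{"delta_pos": [0.09,-0.01,-0.05],"delta_rot": [0,0,0],"hand": 5.0},{"delta_pos": [0.09,-0.01,-0.05],"delta_rot": [0,0,0],"hand": 5.0},{"delta_pos": [0.09,-0.01,-0.05],"delta_rot": [0,0,0],"hand": 5.0},{"delta_pos": [0,0,0],"delta_rot": [0,0,0],"hand": 5.0},{"delta_pos": [0,0,0],"delta_rot": [0,0,0],"hand": 5.0},{"delta_pos": [0,0,0],"delta_rot": [0,0,0],"hand": 5.0},{"delta_pos": [0,0,0],"delta_rot": [0,0,0],"hand": 5.0},{"delta_pos": [0,0,0],"delta_rot": [0,0,0],"hand": 5.0},{"delta_pos": [0,0,0],"delta_rot": [0,0,0],"hand": 5.0},{"delta_pos": [0,0,0],"delta_rot": [0,0,0],"hand": 5.0}])

```text
t: 12.35
eef_pos: [0.5923, 0.0436, 0.0949]
ee_rot: [2.618, -0.0, -1.66]
force: [0.4, 0.3, 8.0]
width: 0.06
```

```bash
python3 - <<'E'
from plan import *
go([.0,.008,.0435])
print(get_state()['moment'])
E
```

```text
target [0.5907 0.045  0.0927] dp cm [-0.15  0.14 -0.22] rv deg [ 0.02  0.01 -0.08] cur in cradle [-0.0003  0.0093  0.0462] F cr [ 3.7  -0.37  7.05]
[ 0.19111204  0.09688358 -0.07783925]
```

Still sliding. 3 mm more.

Call:
move_arm(rows=[{"delta_pos": [0.09,-0.01,-0.05],"delta_rot": [0,0,0],"hand": 5.0},{"delta_pos": [0.09,-0.01,-0.05],"delta_rot": [0,0,0],"hand": 5.0},{"delta_pos": [0.09,-0.01,-0.05],"delta_rot": [0,0,0],"hand": 5.0},{"delta_pos": [0,0,0],"delta_rot": [0,0,0],"hand": 5.0},{"delta_pos": [0,0,0],"delta_rot": [0,0,0],"hand": 5.0},{"delta_pos": [0,0,0],"delta_rot": [0,0,0],"hand": 5.0},{"delta_pos": [0,0,0],"delta_rot": [0,0,0],"hand": 5.0},{"delta_pos": [0,0,0],"delta_rot": [0,0,0],"hand": 5.0},{"delta_pos": [0,0,0],"delta_rot": [0,0,0],"hand": 5.0},{"delta_pos": [0,0,0],"delta_rot": [0,0,0],"hand": 5.0}])

```text
t: 13.35
eef_pos: [0.595, 0.0433, 0.0933]
ee_rot: [2.618, -0.0, -1.66]
force: [-0.2, 0.1, 7.7]
width: 0.06
```

```bash
python3 - <<'E'
from plan import *
go([.0,.008,.0435])
print(get_state()['moment'])
E
```

```text
target [0.5907 0.045  0.0927] dp cm [-0.42  0.17 -0.06] rv deg [ 0.02  0.01 -0.08] cur in cradle [-0.0035  0.0093  0.0462] F cr [ 4.   -0.1   6.59]
[ 0.1623352  -0.01556755 -0.07555103]
```

Call:
move_arm(rows=[{"delta_pos": [0.09,-0.01,-0.05],"delta_rot": [0,0,0],"hand": 5.0},{"delta_pos": [0.09,-0.01,-0.05],"delta_rot": [0,0,0],"hand": 5.0},{"delta_pos": [0.09,-0.01,-0.05],"delta_rot": [0,0,0],"hand": 5.0},{"delta_pos": [0,0,0],"delta_rot": [0,0,0],"hand": 5.0},{"delta_pos": [0,0,0],"delta_rot": [0,0,0],"hand": 5.0},{"delta_pos": [0,0,0],"delta_rot": [0,0,0],"hand": 5.0},{"delta_pos": [0,0,0],"delta_rot": [0,0,0],"hand": 5.0},{"delta_pos": [0,0,0],"delta_rot": [0,0,0],"hand": 5.0},{"delta_pos": [0,0,0],"delta_rot": [0,0,0],"hand": 5.0},{"delta_pos": [0,0,0],"delta_rot": [0,0,0],"hand": 5.0}])

```text
t: 14.35
eef_pos: [0.596, 0.0432, 0.0928]
ee_rot: [2.615, -0.001, -1.66]
force: [-5.9, 3.2, 13.7]
width: 0.06
```

```bash
python3 - <<'E'
from look import *
go([.0,.008,.0435])
print(get_state()['moment'])
look("p5",side=(205,120,110,90),f=7)
E
```

```text
target [0.5907 0.045  0.0927] dp cm [-0.53  0.18 -0.01] rv deg [ 0.02 -0.19 -0.07] cur in cradle [-0.0046  0.0093  0.0463] F cr [12.14 -2.63  8.79]
[ 0.7794054   2.93756801 -0.7700556 ]
```

View pics/p5_side.png

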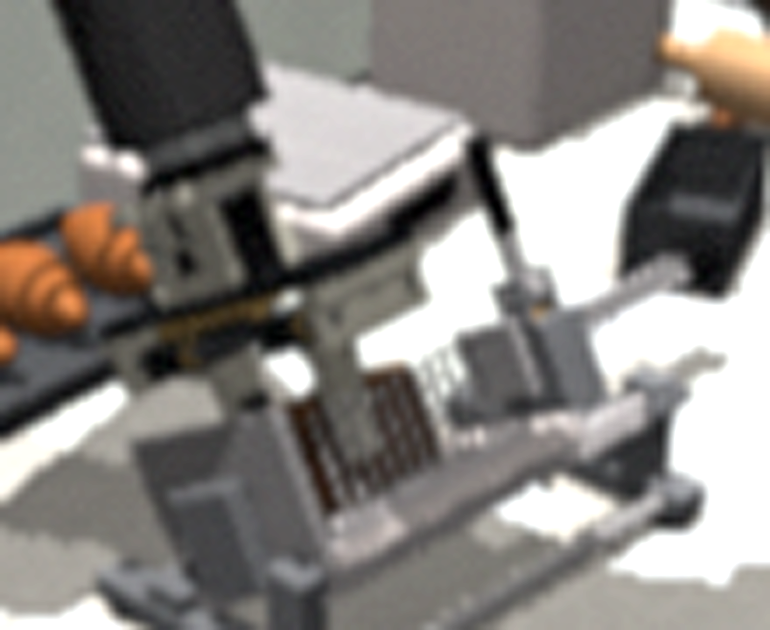

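View pics/p5_top.png

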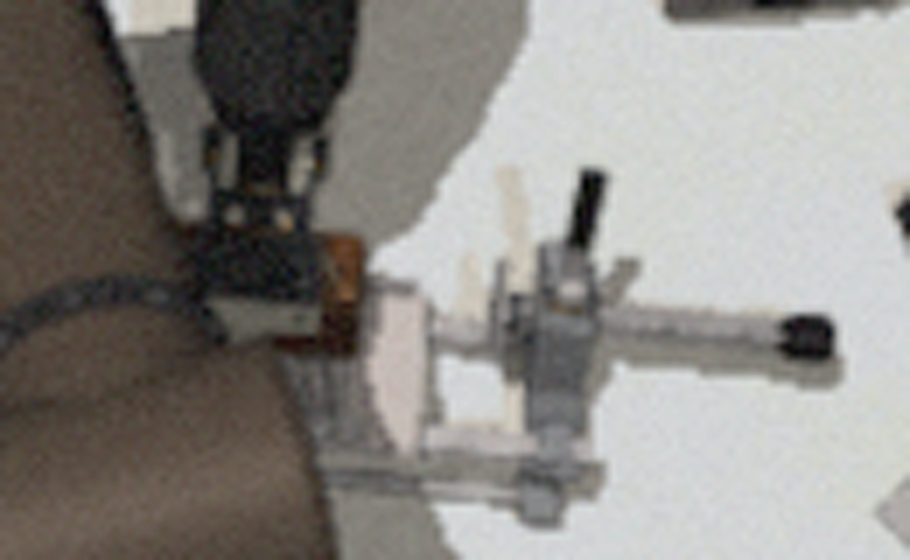

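Call:
move_arm(rows=[{"delta_pos": [-0.08,0.01,0.1],"delta_rot": [0,0,0],"hand": 5.0},{"delta_pos": [0,0,0],"delta_rot": [0,0,0],"hand": 5.0},{"delta_pos": [0,0,0],"delta_rot": [0,0,0],"hand": 6.1},{"delta_pos": [0,0,0],"delta_rot": [0,0,0],"hand": 6.4},{"delta_pos": [0,0,0],"delta_rot": [0,0,0],"hand": 6.8},{"delta_pos": [0,0,0],"delta_rot": [0,0,0],"hand": 7.3},{"delta_pos": [0,0,0],"delta_rot": [0,0,0],"hand": 7.8},{"delta_pos": [0,0,0],"delta_rot": [0,0,0],"hand": 8.3},{"delta_pos": [0,0,0],"delta_rot": [0,0,0],"hand": 8.6},{"delta_pos": [0,0,0],"delta_rot": [0,0,0],"hand": 8.6}])

```text
t: 15.45
eef_pos: [0.5968, 0.0433, 0.0911]
ee_rot: [2.618, -0.0, -1.661]
force: [-0.1, 0.8, 0.3]
width: 0.0854
```

```bash
sed -i 's/^CR=list.*/CR=[.5748,.0548,-.091]/' plan.py; python3 - <<'E'
from look import *
go([.0,.008,.0435])
look("p6",side=(205,120,110,90),top=(None,0,0,0),f=7)
E
```

```text
target [0.5957 0.0449 0.0927] dp cm [-0.11  0.15  0.16] rv deg [ 0.   -0.01 -0.03] cur in cradle [-0.0019  0.0094  0.0427] F cr [ 0.29 -0.78  0.21]
```

View pics/p6_side.png

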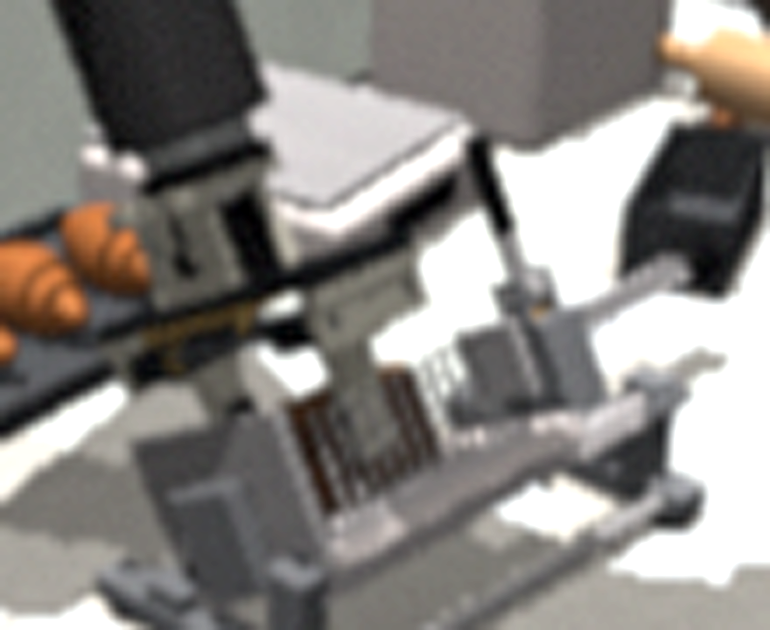

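Call:
move_arm(rows=[{"delta_pos": [0.17,-0.02,-0.1],"delta_rot": [0,0,0],"hand": 8.6},{"delta_pos": [0.17,-0.02,-0.1],"delta_rot": [0,0,0],"hand": 8.6},{"delta_pos": [0.17,-0.02,-0.1],"delta_rot": [0,0,0],"hand": 8.6},{"delta_pos": [0.17,-0.02,-0.1],"delta_rot": [0,0,0],"hand": 8.6},{"delta_pos": [0.09,-0.01,-0.05],"delta_rot": [0,0,0],"hand": 8.6},{"delta_pos": [0.09,-0.01,-0.05],"delta_rot": [0,0,0],"hand": 8.6},{"delta_pos": [0.09,-0.01,-0.05],"delta_rot": [0,0,0],"hand": 8.6},{"delta_pos": [0,0,0],"delta_rot": [0,0,0],"hand": 8.6},{"delta_pos": [0,0,0],"delta_rot": [0,0,0],"hand": 8.6},{"delta_pos": [0,0,0],"delta_rot": [0,0,0],"hand": 8.6}])

```text
t: 16.5
eef_pos: [0.6063, 0.0422, 0.0857]
ee_rot: [2.618, -0.0, -1.661]
force: [0.9, -0.5, -0.5]
width: 0.0865
```

```bash
python3 - <<'E'
from look import *
go([.0,.008,.0435])
E
```

```text
target [0.5957 0.0449 0.0927] dp cm [-1.06  0.26  0.7 ] rv deg [ 0.    0.   -0.03] cur in cradle [-0.0128  0.0096  0.0429] F cr [-1.07  0.45 -0.  ]
```

Call:
move_arm(rows=[{"delta_pos": [0.09,-0.01,-0.05],"delta_rot": [0,0,0],"hand": 8.6},{"delta_pos": [0,0,0],"delta_rot": [0,0,0],"hand": 8.6},{"delta_pos": [0.06,0,-0.04],"delta_rot": [0,0,0],"hand": 8.6},{"delta_pos": [0,0,0],"delta_rot": [0,0,0],"hand": 8.6},{"delta_pos": [0,0,0],"delta_rot": [0,0,0],"hand": 8.6},{"delta_pos": [0,0,0],"delta_rot": [0,0,0],"hand": 8.6},{"delta_pos": [0,0,0],"delta_rot": [0,0,0],"hand": 8.6},{"delta_pos": [0,0,0],"delta_rot": [0,0,0],"hand": 8.6},{"delta_pos": [0,0,0],"delta_rot": [0,0,0],"hand": 8.6},{"delta_pos": [0,0,0],"delta_rot": [0,0,0],"hand": 8.6}])

```text
t: 17.5
eef_pos: [0.6071, 0.0422, 0.0852]
ee_rot: [2.616, -0.0, -1.661]
force: [-2.6, 1.6, 4.8]
width: 0.0861
```

```bash
python3 - <<'E'
from look import *
go([.0,.008,.0435])
E
```

```text
target [0.5957 0.0449 0.0927] dp cm [-1.14  0.27  0.74] rv deg [ 0.01 -0.09 -0.04] cur in cradle [-0.0137  0.0096  0.0429] F cr [ 4.76 -1.38  2.75]
```

Call:
move_arm(rows=[{"delta_pos": [-0.54,0.05,0.31],"delta_rot": [0,0,0],"hand": 8.6},{"delta_pos": [-0.54,0.05,0.31],"delta_rot": [0,0,0],"hand": 8.6},{"delta_pos": [0,0,0],"delta_rot": [0,0,0],"hand": 8.6},{"delta_pos": [0.8,-0.07,1.4],"delta_rot": [0,0,0],"hand": 8.6},{"delta_pos": [1.25,-0.11,2.17],"delta_rot": [0,0,0],"hand": 8.6},{"delta_pos": [1.25,-0.11,2.17],"delta_rot": [0,0,0],"hand": 8.6},{"delta_pos": [1.25,-0.11,2.17],"delta_rot": [0,0,0],"hand": 8.6},{"delta_pos": [1.25,-0.11,2.17],"delta_rot": [0,0,0],"hand": 8.6},{"delta_pos": [1.25,-0.11,2.17],"delta_rot": [0,0,0],"hand": 8.6},{"delta_pos": [1.25,-0.11,2.17],"delta_rot": [0,0,0],"hand": 8.6}])

```text
t: 18.5
eef_pos: [0.6805, 0.0358, 0.2361]
ee_rot: [2.619, 0.0, -1.661]
force: [0.2, -0.2, -0.5]
width: 0.0859
```

```bash
python3 - <<'E'
from look import *
look("p7",side=(205,120,110,90),f=7)
print("knob",onz("top",(349.8,187.9),.079))
Rm,o=cradle(*CR);k=onz("top",(349.8,187.9),.079);print(Rm.T@(k-o))
go([0,.353,.025])
E
```

```text
knob [ 0.55499818 -0.29174195  0.079     ]
[0.00180521 0.34690757 0.02667057]
target [ 0.5552 -0.2979  0.0767] dp cm [-12.7  -33.33 -16.13] rv deg [ 0.01  0.32 -0.02] cur in cradle [-0.0027  0.0095  0.2128] F cr [ 0.35 -0.02  1.25]
```

View pics/p7_side.png

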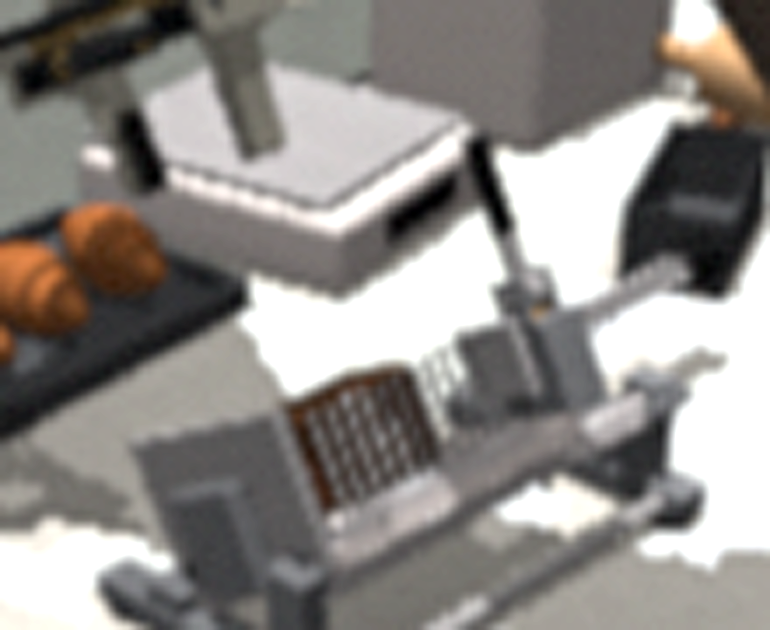

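View pics/p7_top.png

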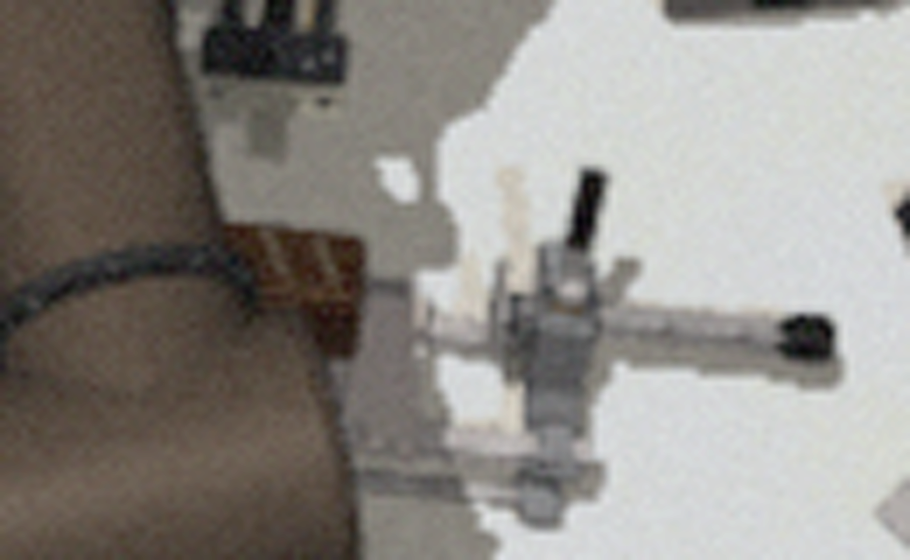

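Call:
move_arm(rows=[{"delta_pos": [-0.31,-3.44,0],"delta_rot": [0,0,0],"hand": 8.6},{"delta_pos": [-0.31,-3.44,0],"delta_rot": [0,0,0],"hand": 8.6},{"delta_pos": [-0.31,-3.44,0],"delta_rot": [0,0,0],"hand": 8.6},{"delta_pos": [-0.31,-3.44,0],"delta_rot": [0,0,0],"hand": 8.6},{"delta_pos": [-0.31,-3.44,0],"delta_rot": [0,0,0],"hand": 8.6},{"delta_pos": [-0.31,-3.44,0],"delta_rot": [0,0,0],"hand": 8.6},{"delta_pos": [-0.31,-3.44,0],"delta_rot": [0,0,0],"hand": 8.6},{"delta_pos": [-0.31,-3.44,0],"delta_rot": [0,0,0],"hand": 7.5},{"delta_pos": [-0.31,-3.44,0],"delta_rot": [0,0,0],"hand": 6.5},{"delta_pos": [-0.31,-3.44,0],"delta_rot": [0,0,0],"hand": 6.0}])

```text
t: 19.6
eef_pos: [0.6486, -0.3094, 0.2345]
ee_rot: [2.618, 0.0, -1.661]
force: [0.5, 0.3, -0.3]
width: 0.0676
```

```bash
python3 - <<'E'
from look import *
go([0,.354,.025]);print(get_state()['q'].round(3))
E
```

```text
target [ 0.5551 -0.2989  0.0767] dp cm [ -9.35   1.05 -15.79] rv deg [-0.01 -0.02 -0.05] cur in cradle [-0.0025  0.3559  0.2088] F cr [-0.55 -0.39 -0.08]
[-0.158  0.756  0.538  0.035 -1.876  0.069]
```

```bash
python3 - <<'E'
from look import *
t=cv2.imread("pics/p7_top_raw.png")
for p in [(363,172),(368,186),(405,172),(398,157)]: print(p,onz("top",p,.06).round(3))
cv2.imwrite("pics/tin.png",cv2.convertScaleAbs(cv2.resize(t[145:225,330:420],None,fx=8,fy=8,interpolation=cv2.INTER_CUBIC),alpha=1.6))
Rm,o=cradle(*CR)
for y in(.353+.039,):
  for c in[(-.097,y,.075),(-.05,y-.03,.009)]: print((Rm@np.array(c)+o).round(3))
E
```

```text
(363, 172) [ 0.629 -0.355  0.06 ]
(368, 186) [ 0.568 -0.374  0.06 ]
(405, 172) [ 0.63  -0.536  0.06 ]
(398, 157) [ 0.697 -0.51   0.06 ]
[ 0.66  -0.347  0.071]
[ 0.59  -0.31   0.038]
```

View pics/tin.png

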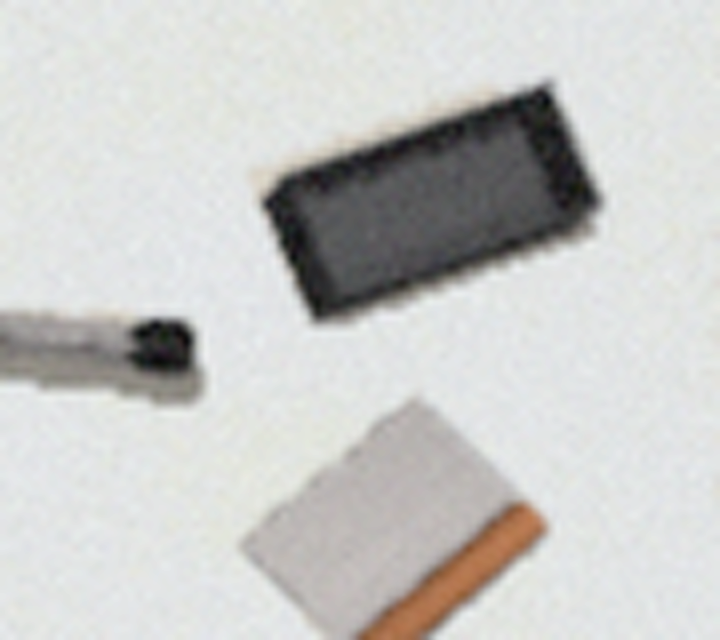

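Call:
move_arm(rows=[{"delta_pos": [-1.0,0.17,-1.7],"delta_rot": [0,0,0],"hand": 6.0},{"delta_pos": [-1.0,0.17,-1.7],"delta_rot": [0,0,0],"hand": 6.0},{"delta_pos": [-1.0,0.17,-1.7],"delta_rot": [0,0,0],"hand": 6.0},{"delta_pos": [-1.0,0.17,-1.7],"delta_rot": [0,0,0],"hand": 6.0},{"delta_pos": [-1.0,0.17,-1.7],"delta_rot": [0,0,0],"hand": 6.0},{"delta_pos": [-1.0,0.17,-1.7],"delta_rot": [0,0,0],"hand": 6.0},{"delta_pos": [-1.0,0.17,-1.7],"delta_rot": [0,0,0],"hand": 6.0},{"delta_pos": [-1.0,0.17,-1.7],"delta_rot": [0,0,0],"hand": 6.0},{"delta_pos": [-1.0,0.17,-1.7],"delta_rot": [0,0,0],"hand": 6.0},{"delta_pos": [0,0,0],"delta_rot": [0,0,0],"hand": 6.0}])

```text
t: 20.6
eef_pos: [0.5565, -0.292, 0.0798]
ee_rot: [2.613, 0.001, -1.662]
force: [-1.0, -0.5, -0.9]
width: 0.0599
```

```bash
python3 - <<'E'
from look import *
go([0,.349,.031])
look("k1",side=(240,110,110,90),top=(280,140,110,80),f=7)
E
```

```text
target [ 0.5585 -0.2942  0.0818] dp cm [ 0.21 -0.21  0.21] rv deg [-0.1  -0.27  0.  ] cur in cradle [0.0009 0.3471 0.0281] F cr [ 0.39  0.59 -1.29]
```

View pics/k1_side.png

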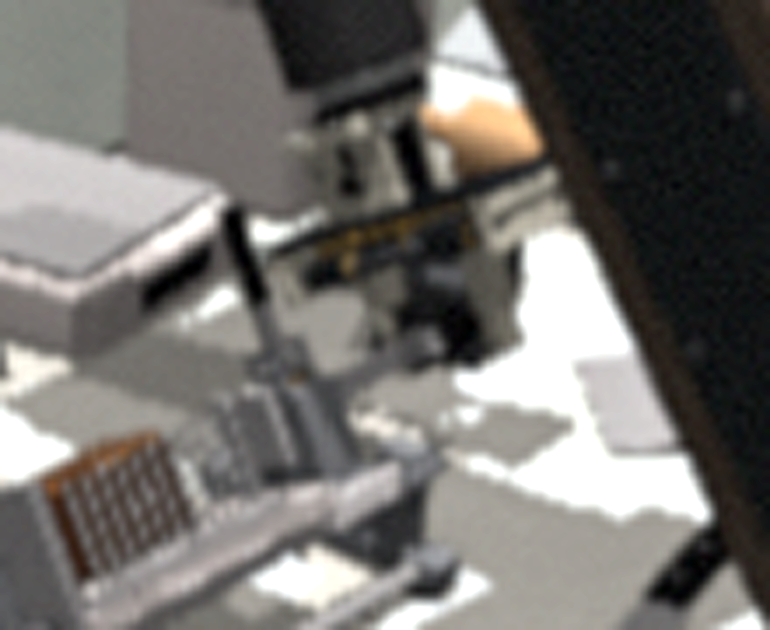

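View pics/k1_top.png

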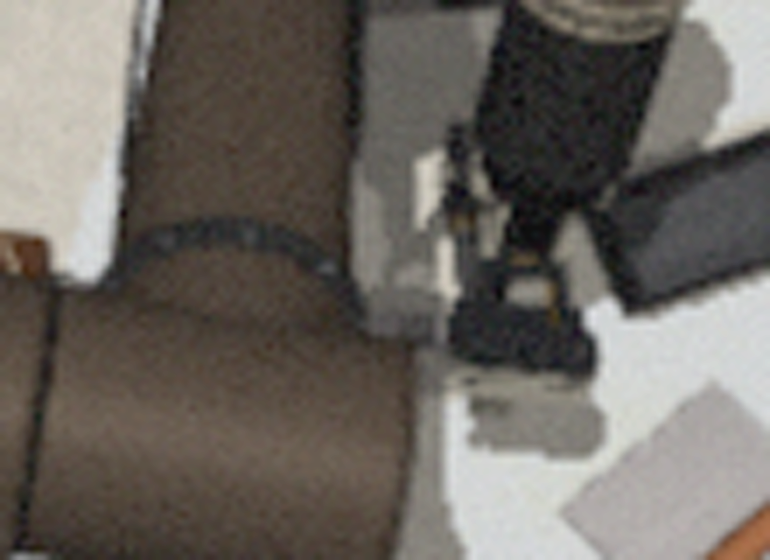

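Call:
move_arm(rows=[{"delta_pos": [0,0,0],"delta_rot": [0,0,0],"hand": 4.5},{"delta_pos": [0,0,0],"delta_rot": [0,0,0],"hand": 3.5},{"delta_pos": [0,0,0],"delta_rot": [0,0,0],"hand": 2.5},{"delta_pos": [0,0,0],"delta_rot": [0,0,0],"hand": 2.5},{"delta_pos": [0,0,0],"delta_rot": [0,0,0],"hand": 2.5},{"delta_pos": [0.05,0.5,0],"delta_rot": [0,0,0],"hand": 2.5},{"delta_pos": [0.09,1.0,0],"delta_rot": [0,0,0],"hand": 2.5},{"delta_pos": [0.09,1.0,0],"delta_rot": [0,0,0],"hand": 2.5},{"delta_pos": [0.09,1.0,0],"delta_rot": [0,0,0],"hand": 2.5},{"delta_pos": [0,0,0],"delta_rot": [0,0,0],"hand": 2.5}])

```text
t: 21.7
eef_pos: [0.5628, -0.256, 0.0823]
ee_rot: [2.619, 0.001, -1.66]
force: [3.0, 1.8, 1.7]
width: 0.0292
```

```bash
python3 - <<'E'
from look import *
go([0,.349-.085,.031])
E
```

```text
target [ 0.5662 -0.2095  0.0818] dp cm [ 0.35  4.65 -0.04] rv deg [-0.04  0.03 -0.1 ] cur in cradle [-0.0004  0.3106  0.0318] F cr [-1.64 -2.11  2.85]
```

Call:
move_arm(rows=[{"delta_pos": [0.09,1.0,0],"delta_rot": [0,0,0],"hand": 2.5},{"delta_pos": [0.09,1.0,0],"delta_rot": [0,0,0],"hand": 2.5},{"delta_pos": [0.09,1.0,0],"delta_rot": [0,0,0],"hand": 2.5},{"delta_pos": [0.05,0.5,0],"delta_rot": [0,0,0],"hand": 2.5},{"delta_pos": [0.02,0.2,0],"delta_rot": [0,0,0],"hand": 2.5},{"delta_pos": [0.02,0.2,0],"delta_rot": [0,0,0],"hand": 2.5},{"delta_pos": [0,0,0],"delta_rot": [0,0,0],"hand": 2.5},{"delta_pos": [0,0,0],"delta_rot": [0,0,0],"hand": 2.5},{"delta_pos": [0,0,0],"delta_rot": [0,0,0],"hand": 2.5},{"delta_pos": [0,0,0],"delta_rot": [0,0,0],"hand": 2.5}])

```text
t: 22.7
eef_pos: [0.5662, -0.2189, 0.0823]
ee_rot: [2.619, 0.0, -1.661]
force: [4.9, -2.7, 1.4]
width: 0.0294
```

```bash
python3 - <<'E'
from look import *
go([0,.349-.085,.031])
E
```

```text
target [ 0.5662 -0.2095  0.0818] dp cm [ 0.01  0.93 -0.04] rv deg [-0.    0.04 -0.03] cur in cradle [-0.0004  0.2733  0.0317] F cr [-3.75  2.29  3.78]
```

Call:
move_arm(rows=[{"delta_pos": [0.04,0.2,-0.01],"delta_rot": [0,0,0],"hand": 2.5},{"delta_pos": [0.04,0.2,-0.01],"delta_rot": [0,0,0],"hand": 2.5},{"delta_pos": [0.02,0.1,0],"delta_rot": [0,0,0],"hand": 2.5},{"delta_pos": [0,0,0],"delta_rot": [0,0,0],"hand": 2.5},{"delta_pos": [0,0,0],"delta_rot": [0,0,0],"hand": 2.5},{"delta_pos": [0,0,0],"delta_rot": [0,0,0],"hand": 2.5},{"delta_pos": [0,0,0],"delta_rot": [0,0,0],"hand": 2.5},{"delta_pos": [0,0,0],"delta_rot": [0,0,0],"hand": 2.5},{"delta_pos": [0,0,0],"delta_rot": [0,0,0],"hand": 2.5},{"delta_pos": [0,0,0],"delta_rot": [0,0,0],"hand": 2.5}])

```text
t: 23.7
eef_pos: [0.5666, -0.214, 0.0822]
ee_rot: [2.618, -0.0, -1.661]
force: [1.7, -3.5, 4.8]
width: 0.0295
```

```bash
python3 - <<'E'
from look import *
go([0,.349-.085,.031])
E
```

```text
target [ 0.5662 -0.2095  0.0818] dp cm [-0.04  0.44 -0.04] rv deg [ 0.01 -0.03 -0.04] cur in cradle [-0.0005  0.2684  0.0317] F cr [0.64 3.28 5.19]
```

Call:
move_arm(rows=[{"delta_pos": [0.02,0.2,0.03],"delta_rot": [0,0,0],"hand": 2.5},{"delta_pos": [0.02,0.1,0.02],"delta_rot": [0,0,0],"hand": 2.5},{"delta_pos": [0.01,0.1,0],"delta_rot": [0,0,0],"hand": 2.5},{"delta_pos": [0,0,0],"delta_rot": [0,0,0],"hand": 2.5},{"delta_pos": [0,0,0],"delta_rot": [0,0,0],"hand": 2.5},{"delta_pos": [0,0,0],"delta_rot": [0,0,0],"hand": 2.5},{"delta_pos": [0,0,0],"delta_rot": [0,0,0],"hand": 2.5},{"delta_pos": [0,0,0],"delta_rot": [0,0,0],"hand": 2.5},{"delta_pos": [0,0,0],"delta_rot": [0,0,0],"hand": 2.5},{"delta_pos": [0,0,0],"delta_rot": [0,0,0],"hand": 2.5}])

```text
t: 24.7
eef_pos: [0.567, -0.2104, 0.0823]
ee_rot: [2.617, -0.001, -1.661]
force: [1.0, -5.2, 2.6]
width: 0.0294
```

```bash
python3 - <<'E'
from look import *
go([0,.349-.085,.031])
look("k2",side=(200,110,130,100),top=(235,140,130,80),f=6)
E
```

```text
target [ 0.5662 -0.2095  0.0818] dp cm [-0.07  0.09 -0.04] rv deg [ 0.03 -0.05 -0.02] cur in cradle [-0.0005  0.2648  0.0318] F cr [0.06 5.13 2.96]
```

View pics/k2_side.png

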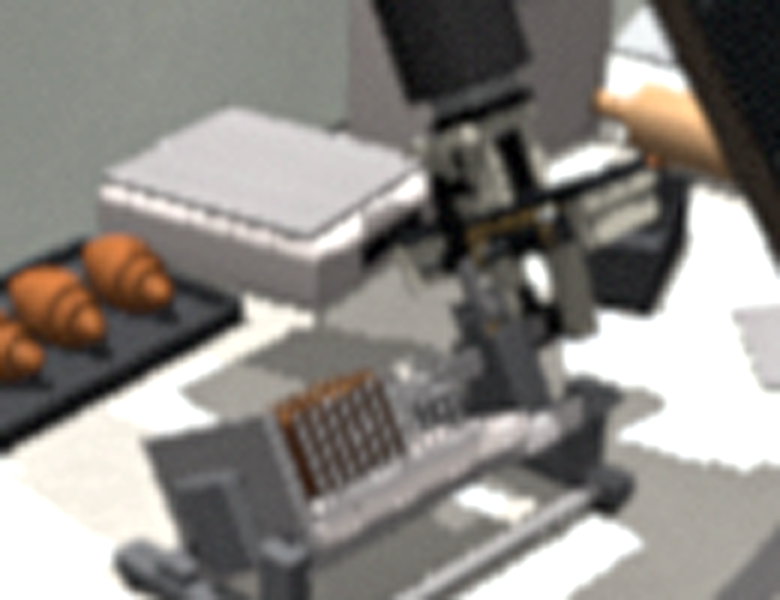

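View pics/k2_top.png

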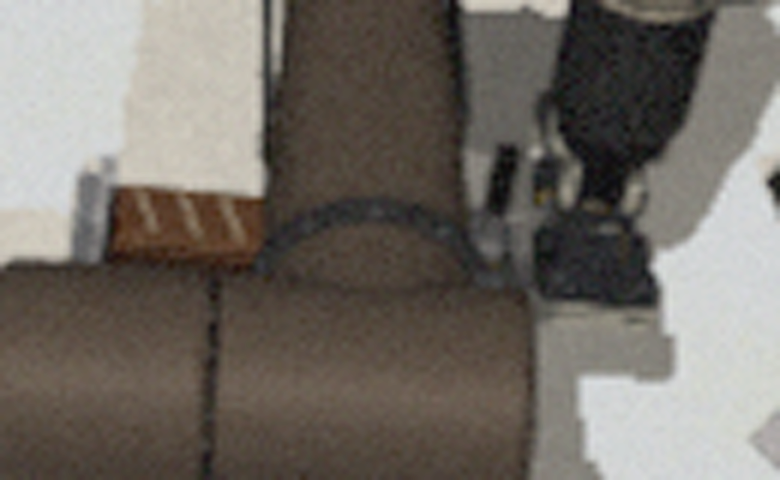

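Call:
move_arm(rows=[{"delta_pos": [0.01,0.1,0],"delta_rot": [0,0,0],"hand": 2.5},{"delta_pos": [0.01,0.1,0],"delta_rot": [0,0,0],"hand": 2.5},{"delta_pos": [0.01,0.1,0],"delta_rot": [0,0,0],"hand": 2.5},{"delta_pos": [0,0,0],"delta_rot": [0,0,0],"hand": 2.5},{"delta_pos": [0,0,0],"delta_rot": [0,0,0],"hand": 2.5},{"delta_pos": [0,0,0],"delta_rot": [0,0,0],"hand": 2.5},{"delta_pos": [0,0,0],"delta_rot": [0,0,0],"hand": 2.5},{"delta_pos": [0,0,0],"delta_rot": [0,0,0],"hand": 2.5},{"delta_pos": [0,0,0],"delta_rot": [0,0,0],"hand": 2.5},{"delta_pos": [0,0,0],"delta_rot": [0,0,0],"hand": 2.5}])

```text
t: 25.8
eef_pos: [0.5671, -0.2085, 0.0823]
ee_rot: [2.617, -0.002, -1.661]
force: [1.0, -10.5, 0.9]
width: 0.0296
```

```bash
python3 - <<'E'
from look import *
go([0,.349-.085,.031])
E
```

```text
target [ 0.5662 -0.2095  0.0818] dp cm [-0.09 -0.1  -0.04] rv deg [ 0.11 -0.06 -0.03] cur in cradle [-0.0005  0.2629  0.0318] F cr [-1.24 10.35  1.73]
```

Call:
move_arm(rows=[{"delta_pos": [0.01,0.1,0],"delta_rot": [0,0,0],"hand": 2.5},{"delta_pos": [0,0.05,0],"delta_rot": [0,0,0],"hand": 2.5},{"delta_pos": [0,0,0],"delta_rot": [0,0,0],"hand": 2.5},{"delta_pos": [0,0,0],"delta_rot": [0,0,0],"hand": 2.5},{"delta_pos": [0,0,0],"delta_rot": [0,0,0],"hand": 2.5},{"delta_pos": [0,0,0],"delta_rot": [0,0,0],"hand": 2.5},{"delta_pos": [0,0,0],"delta_rot": [0,0,0],"hand": 2.5},{"delta_pos": [0,0,0],"delta_rot": [0,0,0],"hand": 2.5},{"delta_pos": [0,0,0],"delta_rot": [0,0,0],"hand": 2.5},{"delta_pos": [0,0,0],"delta_rot": [0,0,0],"hand": 2.5}])

```text
t: 26.8
eef_pos: [0.5672, -0.2084, 0.0823]
ee_rot: [2.617, -0.004, -1.661]
force: [0.3, -16.2, -0.1]
width: 0.0293
```

```bash
python3 - <<'E'
from look import *
go([0,.349-.085,.031])
E
```

```text
target [ 0.5662 -0.2095  0.0818] dp cm [-0.09 -0.11 -0.04] rv deg [ 0.2  -0.07 -0.03] cur in cradle [-0.0005  0.2628  0.0318] F cr [-1.64 16.15  0.79]
```

Call:
move_arm(rows=[{"delta_pos": [-0.01,-0.15,0],"delta_rot": [0,0,0],"hand": 2.5},{"delta_pos": [0,0,0],"delta_rot": [0,0,0],"hand": 2.9},{"delta_pos": [0,0,0],"delta_rot": [0,0,0],"hand": 3.5},{"delta_pos": [0,0,0],"delta_rot": [0,0,0],"hand": 4.5},{"delta_pos": [0,0,0],"delta_rot": [0,0,0],"hand": 5.0},{"delta_pos": [0,0,0],"delta_rot": [0,0,0],"hand": 5.0},{"delta_pos": [1.0,-0.1,1.7],"delta_rot": [0,0,0],"hand": 5.0},{"delta_pos": [1.0,-0.1,1.7],"delta_rot": [0,0,0],"hand": 5.0},{"delta_pos": [1.0,-0.1,1.7],"delta_rot": [0,0,0],"hand": 5.0},{"delta_pos": [1.0,-0.1,1.7],"delta_rot": [0,0,0],"hand": 5.0}])

```text
t: 27.8
eef_pos: [0.6079, -0.2105, 0.151]
ee_rot: [2.618, 0.0, -1.661]
force: [1.2, -0.0, 1.1]
width: 0.0497
```

```bash
cat > lev.py <<'E'
from look import *
Rm,o=cradle(*CR);up=np.array([0,0,1.]);a=np.array([np.cos(CR[2]),np.sin(CR[2]),0]);Y=Rm[:,1]
PIV=o+Rm@np.array([0,.198,.056])
def pose(q,d,tau,r=.075):
    t=np.pi/4-q;u=np.sin(t)*a+np.cos(t)*up;n=np.cos(t)*a-np.sin(t)*up
    C=PIV+r*u+(.0055+d)*n
    tz=-(np.sin(tau)*a+np.cos(tau)*up);ty=-np.cos(tau)*a+np.sin(tau)*up
    return C-.022*tz-.021*ty, np.c_[Y,ty,tz]
T=np.radians(15)
if __name__=="__main__":
    st=get_state();Rc=R.from_euler('xyz',st['ee_rot']).as_matrix()
    print("piv",PIV.round(4),"tcp",st['eef_pos'].round(4))
    p,Rt_=pose(.25,.02,T);print("rv",np.degrees(R.from_matrix(Rt_@Rc.T).as_rotvec()).round(2))
    prev=st['eef_pos']
    for q,d in[(.25,.02),(.25,.003),(.5,0),(.75,0),(1.0,0),(1.25,0),(1.5,0),(1.75,0),(1.93,0),(1.93,-.003)]:
        p,_=pose(q,d,T);print(q,d,p.round(4),"d",((p-prev)*100).round(2));prev=p
    look("k3",side=(200,110,130,100),top=(235,140,130,80),f=6)
E
python3 lev.py
```

```text
piv [ 0.5847 -0.1449  0.1035] tcp [ 0.6079 -0.2105  0.151 ]
rv [ -1.38 -14.96  -0.05]
0.25 0.02 [ 0.6705 -0.1528  0.1708] d [6.26 5.77 1.98]
0.25 0.003 [ 0.6559 -0.1514  0.1795] d [-1.46  0.13  0.87]
0.5 0 [ 0.6368 -0.1497  0.1897] d [-1.91  0.17  1.02]
0.75 0 [ 0.6187 -0.148   0.1941] d [-1.82  0.17  0.43]
1.0 0 [ 0.6    -0.1463  0.1938] d [-1.87  0.17 -0.03]
1.25 0 [ 0.582  -0.1447  0.1888] d [-1.8   0.16 -0.49]
1.5 0 [ 0.5658 -0.1432  0.1796] d [-1.62  0.15 -0.93]
1.75 0 [ 0.5523 -0.142   0.1666] d [-1.35  0.12 -1.3 ]
1.93 0 [ 0.5448 -0.1413  0.1553] d [-0.75  0.07 -1.12]
1.93 -0.003 [ 0.5436 -0.1412  0.1526] d [-0.12  0.01 -0.27]
```

View pics/k3_side.png

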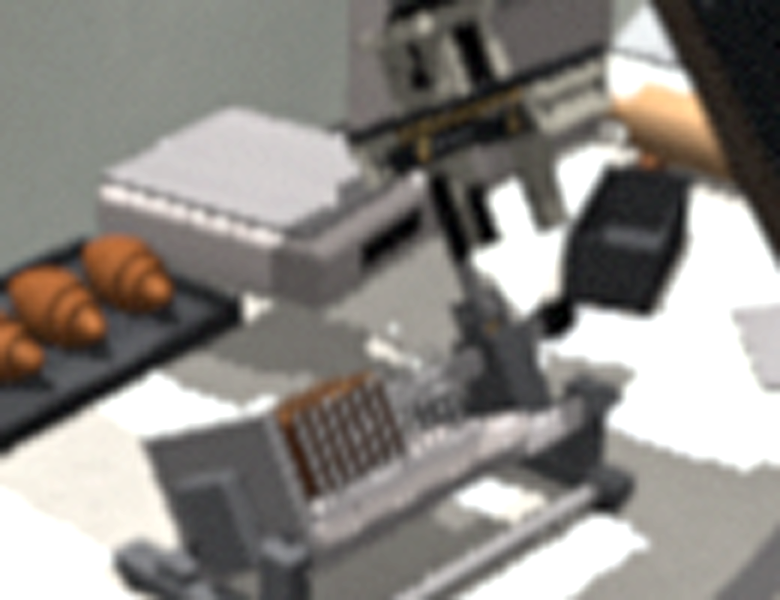

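View pics/k3_top.png

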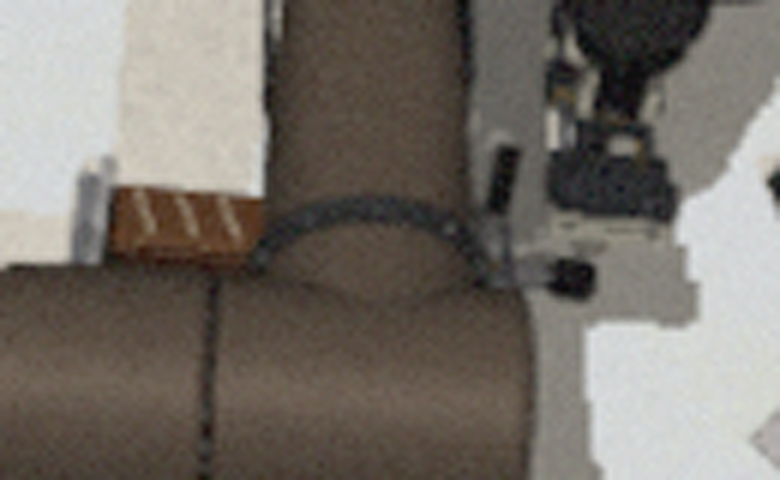

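Call:
move_arm(rows=[{"delta_pos": [0.6,0,2.2],"delta_rot": [-0.14,-1.5,0],"hand": 4.0},{"delta_pos": [0.6,0,2.2],"delta_rot": [-0.14,-1.5,0],"hand": 3.0},{"delta_pos": [0.6,0,2.2],"delta_rot": [-0.14,-1.5,0],"hand": 2.0},{"delta_pos": [0.6,0,2.2],"delta_rot": [-0.14,-1.5,0],"hand": 1.0},{"delta_pos": [0.6,0,2.2],"delta_rot": [-0.14,-1.5,0],"hand": 0},{"delta_pos": [0.8,1.15,0],"delta_rot": [-0.14,-1.5,0],"hand": 0},{"delta_pos": [0.8,1.15,0],"delta_rot": [-0.14,-1.5,0],"hand": 0},{"delta_pos": [0.8,1.15,0],"delta_rot": [-0.14,-1.5,0],"hand": 0},{"delta_pos": [0.8,1.15,0],"delta_rot": [-0.14,-1.5,0],"hand": 0},{"delta_pos": [0.8,1.15,0],"delta_rot": [-0.14,-1.5,0],"hand": 0}])

```text
t: 28.9
eef_pos: [0.6781, -0.152, 0.2597]
ee_rot: [2.882, -0.001, -1.661]
force: [1.0, 0.6, -0.4]
width: 0.0003
```

```bash
python3 - <<'E'
from lev import *
print(onz("top",(318.3,169.5),.158))
st=get_state();Rc=R.from_euler('xyz',st['ee_rot']).as_matrix()
p,Rt_=pose(.25,.02,T);print(((p-st['eef_pos'])*100).round(2),"rv",np.degrees(R.from_matrix(Rt_@Rc.T).as_rotvec()).round(2),st['width'])
t=np.pi/4-.25;u=np.sin(t)*a+np.cos(t)*up;print(PIV+.065*u)
E
```

```text
[ 0.61516294 -0.14939751  0.158     ]
[-0.76 -0.07 -8.89] rv [ 0.06  0.1  -0.05] 0.0003312810172151913
[ 0.61771572 -0.1479388   0.15940168]
```

Lever position confirmed (within 2 mm). Descend behind it.

Call:
move_arm(rows=[{"delta_pos": [-0.1,-0.02,-1.3],"delta_rot": [0,0,0],"hand": 0},{"delta_pos": [-0.1,-0.02,-1.3],"delta_rot": [0,0,0],"hand": 0},{"delta_pos": [-0.1,-0.02,-1.3],"delta_rot": [0,0,0],"hand": 0},{"delta_pos": [-0.1,-0.02,-1.3],"delta_rot": [0,0,0],"hand": 0},{"delta_pos": [-0.1,-0.02,-1.3],"delta_rot": [0,0,0],"hand": 0},{"delta_pos": [-0.1,0,-1.2],"delta_rot": [0,0,0],"hand": 0},{"delta_pos": [-0.1,0,-1.2],"delta_rot": [0,0,0],"hand": 0},{"delta_pos": [0,0,0],"delta_rot": [0,0,0],"hand": 0},{"delta_pos": [0,0,0],"delta_rot": [0,0,0],"hand": 0},{"delta_pos": [0,0,0],"delta_rot": [0,0,0],"hand": 0}])

```text
t: 29.9
eef_pos: [0.6711, -0.1544, 0.1722]
ee_rot: [2.882, -0.001, -1.661]
force: [0.2, -0.1, -0.2]
width: 0.0005
```

```bash
python3 - <<'E'
from lev import *
st=get_state();print(st['force'].round(2),st['eef_pos'].round(4))
p,Rt_=pose(.25,.003,T);print(((p-st['eef_pos'])*100).round(2))
look("v1",side=(240,100,110,90),top=(280,130,80,80),f=7)
E
```

```text
[ 0.19 -0.14 -0.24] [ 0.6711 -0.1544  0.1722]
[-1.52  0.3   0.73]
```

View pics/v1_side.png

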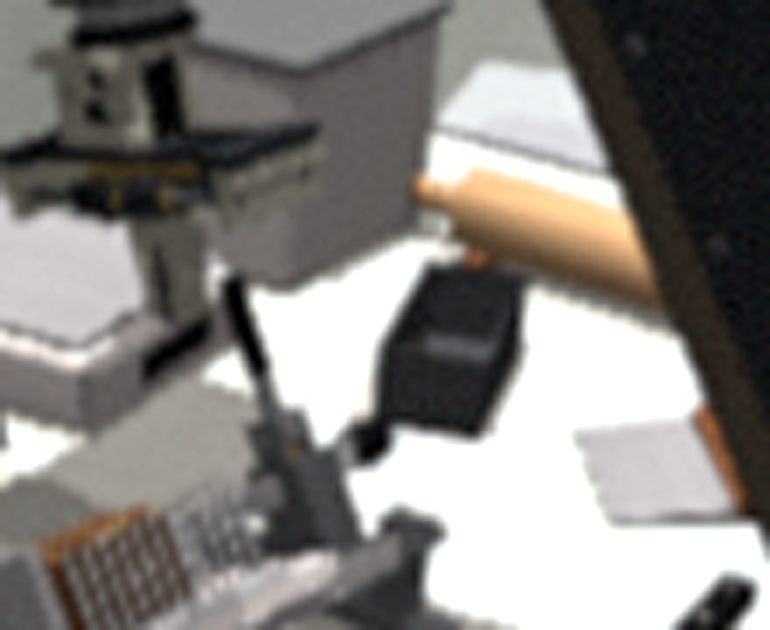

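View pics/v1_top.png

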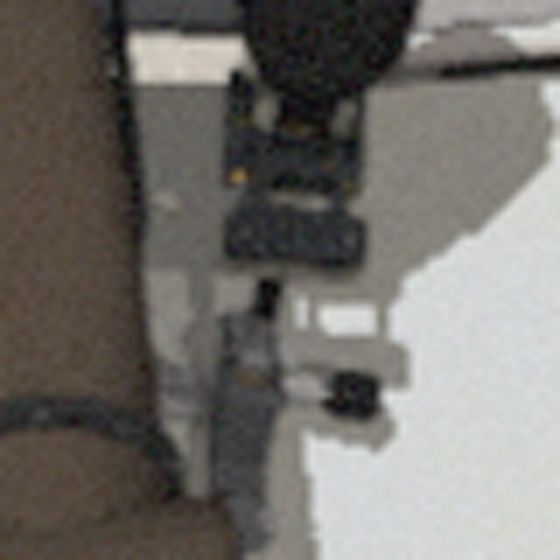

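Call:
move_arm(rows=[{"delta_pos": [-0.8,0.2,0.38],"delta_rot": [0,0,0],"hand": 0},{"delta_pos": [-0.7,0.2,0.37],"delta_rot": [0,0,0],"hand": 0},{"delta_pos": [-0.95,0.09,0.51],"delta_rot": [0,0,0],"hand": 0},{"delta_pos": [-0.95,0.09,0.51],"delta_rot": [0,0,0],"hand": 0},{"delta_pos": [-0.91,0.08,0.21],"delta_rot": [0,0,0],"hand": 0},{"delta_pos": [-0.91,0.08,0.21],"delta_rot": [0,0,0],"hand": 0},{"delta_pos": [-0.93,0.08,-0.02],"delta_rot": [0,0,0],"hand": 0},{"delta_pos": [-0.93,0.08,-0.02],"delta_rot": [0,0,0],"hand": 0},{"delta_pos": [0,0,0],"delta_rot": [0,0,0],"hand": 0},{"delta_pos": [0,0,0],"delta_rot": [0,0,0],"hand": 0}])

```text
t: 31.0
eef_pos: [0.5995, -0.1454, 0.1929]
ee_rot: [2.88, -0.001, -1.661]
force: [0.5, 0.2, 0.1]
width: 0.0002
```

```bash
python3 - <<'E'
from lev import *
st=get_state();print(st['force'].round(2),st['eef_pos'].round(4))
p,Rt_=pose(1.0,0,T);print(((p-st['eef_pos'])*100).round(2))
look("v2",side=(240,100,110,90),top=(280,130,80,80),f=7)
E
```

```text
[0.46 0.21 0.1 ] [ 0.5995 -0.1454  0.1929]
[ 0.05 -0.09  0.09]
```

View pics/v2_side.png

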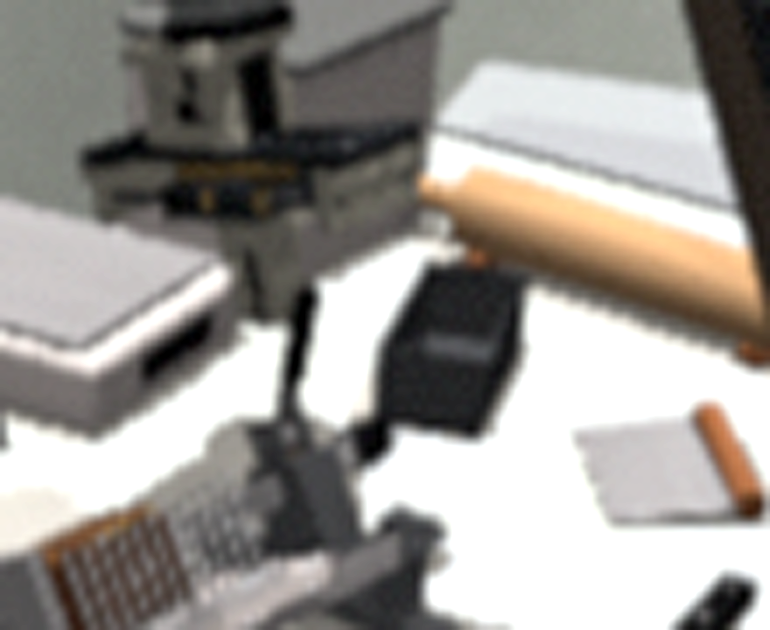

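View pics/v2_top.png

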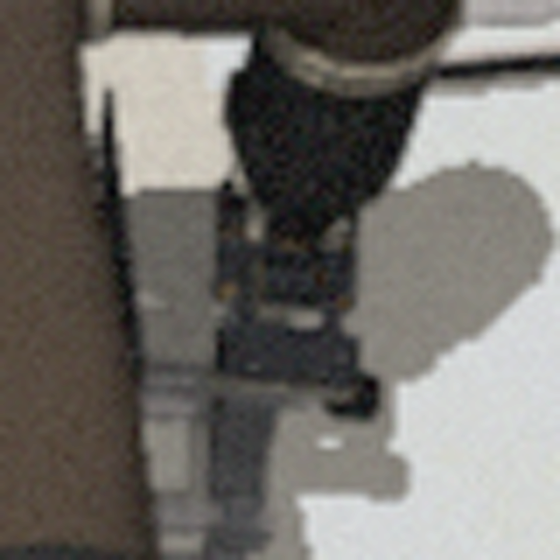

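Call:
move_arm(rows=[{"delta_pos": [-0.8,0.07,-0.4],"delta_rot": [0,0,0],"hand": 0},{"delta_pos": [-0.9,0.08,-0.4],"delta_rot": [0,0,0],"hand": 0},{"delta_pos": [-0.81,0.07,-0.5],"delta_rot": [0,0,0],"hand": 0},{"delta_pos": [-0.81,0.07,-0.5],"delta_rot": [0,0,0],"hand": 0},{"delta_pos": [0,0,0],"delta_rot": [0,0,0],"hand": 0},{"delta_pos": [0,0,0],"delta_rot": [0,0,0],"hand": 0},{"delta_pos": [0,0,0],"delta_rot": [0,0,0],"hand": 0},{"delta_pos": [0,0,0],"delta_rot": [0,0,0],"hand": 0},{"delta_pos": [0,0,0],"delta_rot": [0,0,0],"hand": 0},{"delta_pos": [0,0,0],"delta_rot": [0,0,0],"hand": 0}])

```text
t: 32.1
eef_pos: [0.5668, -0.1425, 0.1749]
ee_rot: [2.881, -0.001, -1.661]
force: [-0.0, -1.2, -0.6]
width: 0.0003
```

```bash
python3 - <<'E'
from lev import *
st=get_state();print(st['force'].round(2),st['eef_pos'].round(4))
p,Rt_=pose(1.75,0,T);print(((p-st['eef_pos'])*100).round(2))
p,Rt_=pose(1.93,-.003,T);print(((p-st['eef_pos'])*100).round(2))
look("v3",side=(240,100,110,90),top=(None,130,80,80),f=7)
E
```

```text
[-0.05 -1.15 -0.61] [ 0.5668 -0.1425  0.1749]
[-1.45  0.05 -0.84]
[-2.32  0.13 -2.23]
```

View pics/v3_side.png

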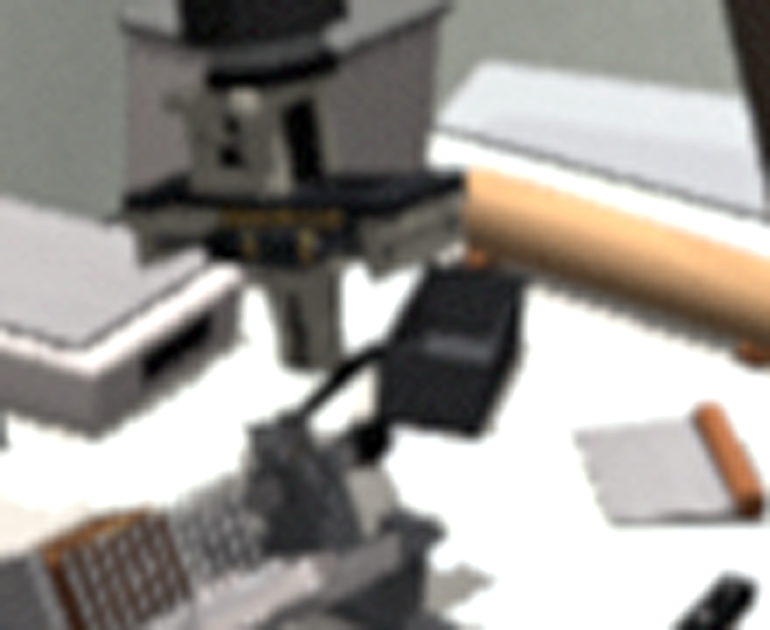

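Call:
move_arm(rows=[{"delta_pos": [-0.7,0.03,-0.4],"delta_rot": [0,0,0],"hand": 0},{"delta_pos": [-0.7,0.03,-0.5],"delta_rot": [0,0,0],"hand": 0},{"delta_pos": [-0.4,0.03,-0.5],"delta_rot": [0,0,0],"hand": 0},{"delta_pos": [-0.4,0.03,-0.5],"delta_rot": [0,0,0],"hand": 0},{"delta_pos": [-0.1,0,-0.3],"delta_rot": [0,0,0],"hand": 0},{"delta_pos": [0,0,0],"delta_rot": [0,0,0],"hand": 0},{"delta_pos": [0,0,0],"delta_rot": [0,0,0],"hand": 0},{"delta_pos": [0,0,0],"delta_rot": [0,0,0],"hand": 0},{"delta_pos": [0,0,0],"delta_rot": [0,0,0],"hand": 0},{"delta_pos": [0,0,0],"delta_rot": [0,0,0],"hand": 0}])

```text
t: 33.15
eef_pos: [0.5438, -0.1413, 0.1531]
ee_rot: [2.881, -0.001, -1.661]
force: [0.3, 0.4, 0.6]
width: 0.0002
```

```bash
python3 - <<'E'
from lev import *
st=get_state();print(st['force'].round(2),st['eef_pos'].round(4))
p,Rt_=pose(1.93,-.003,T);print(((p-st['eef_pos'])*100).round(2))
look("v4",side=(240,100,110,90),top=(280,130,80,80),f=7)
E
```

```text
[0.3  0.37 0.58] [ 0.5438 -0.1413  0.1531]
[-0.02  0.01 -0.05]
```

View pics/v4_side.png

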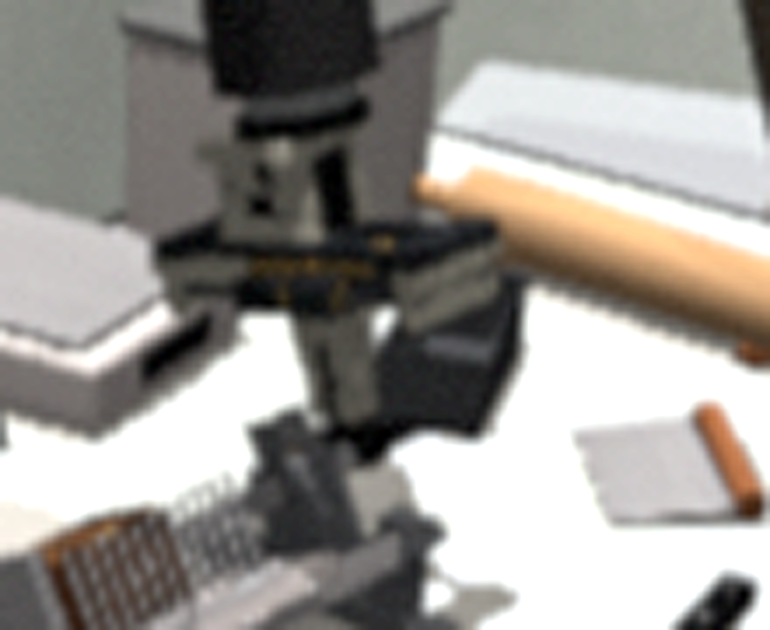

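View pics/v4_top.png

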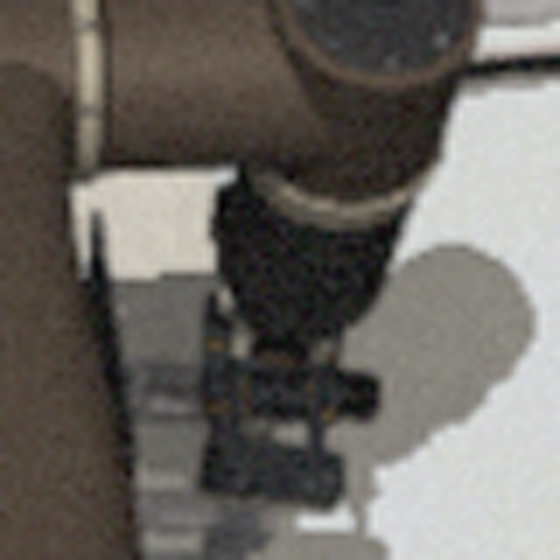

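Call:
move_arm(rows=[{"delta_pos": [0.3,0,1],"delta_rot": [0,0,0],"hand": 0},{"delta_pos": [0.5,0,2],"delta_rot": [0,0,0],"hand": 0},{"delta_pos": [0.5,0,3],"delta_rot": [0,0,0],"hand": 0},{"delta_pos": [0.5,0,3],"delta_rot": [0,0,0],"hand": 0},{"delta_pos": [0,0,3],"delta_rot": [0,0,0],"hand": 0},{"delta_pos": [0,-3.5,2],"delta_rot": [0,0,0],"hand": 0},{"delta_pos": [0,-4,0],"delta_rot": [0,0,0],"hand": 0},{"delta_pos": [0,-4,0],"delta_rot": [0,0,0],"hand": 0},{"delta_pos": [0,-4,0],"delta_rot": [0,0,0],"hand": 0},{"delta_pos": [0,-4,0],"delta_rot": [0,0,0],"hand": 0}])

```text
t: 34.25
eef_pos: [0.5616, -0.3378, 0.2941]
ee_rot: [2.882, -0.001, -1.661]
force: [0.3, 0.7, -0.2]
width: 0.0004
```

Call:
move_arm(rows=[{"delta_pos": [-1.5,-4,0],"delta_rot": [0,0,-3],"hand": 0},{"delta_pos": [-1.5,-4,0],"delta_rot": [0,0,-3],"hand": 0},{"delta_pos": [-1.5,-4,0],"delta_rot": [0,0,-3],"hand": 0},{"delta_pos": [-1.5,-4,0],"delta_rot": [0,0,-3],"hand": 0},{"delta_pos": [-1.5,-4,0],"delta_rot": [0,0,-3],"hand": 0},{"delta_pos": [-1.5,-4,0],"delta_rot": [0,0,-3],"hand": 0},{"delta_pos": [-1.5,-4,0],"delta_rot": [0,0,-3],"hand": 0},{"delta_pos": [-1.5,-3,0],"delta_rot": [0,0,-3],"hand": 0},{"delta_pos": [-1.5,-2,0],"delta_rot": [0,0,-3],"hand": 0},{"delta_pos": [0,0,0],"delta_rot": [0,0,0],"hand": 0}])

```text
t: 35.25
eef_pos: [0.4232, -0.6694, 0.2923]
ee_rot: [2.88, -0.001, -2.139]
force: [0.3, 0.8, -0.1]
width: 0.0002
```

```bash
python3 - <<'E'
from lev import *
look("f1",side=(210,120,110,90),top=(235,140,110,80),f=7)
E
```

```text
(no output)
```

View pics/f1_side.png

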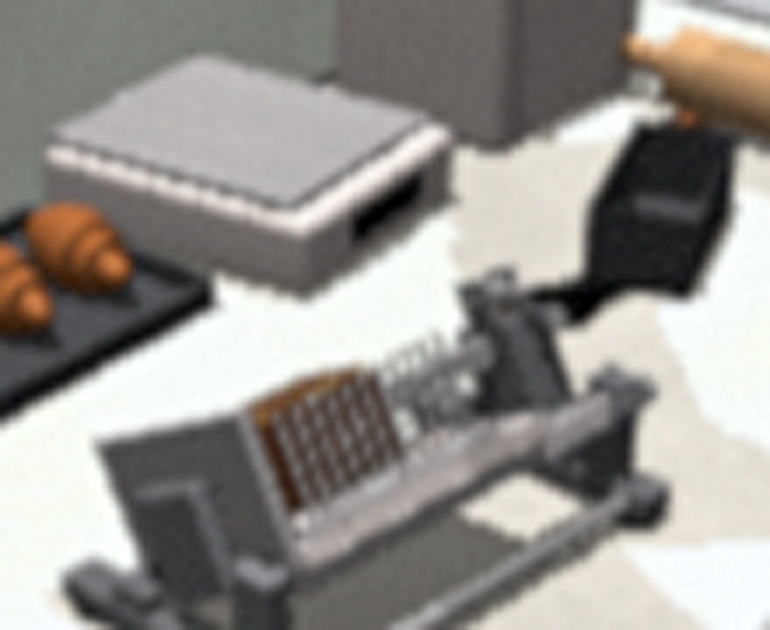

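View pics/f1_top.png

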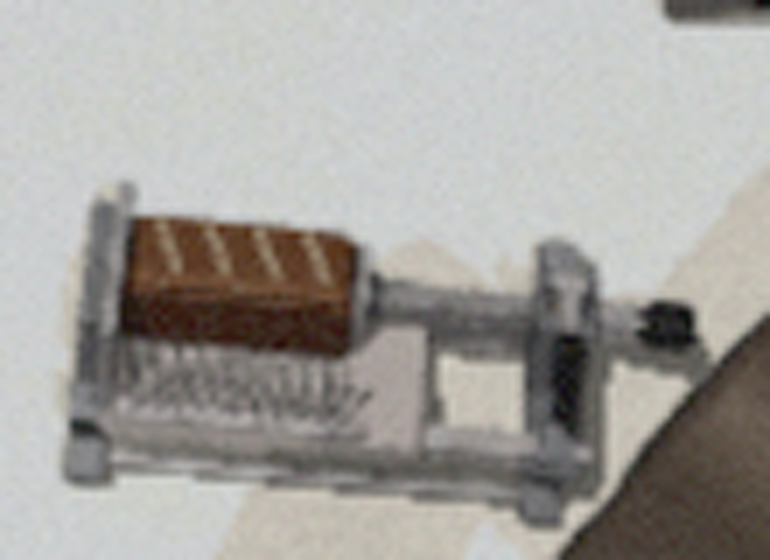

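View pics/f1_top_raw.png

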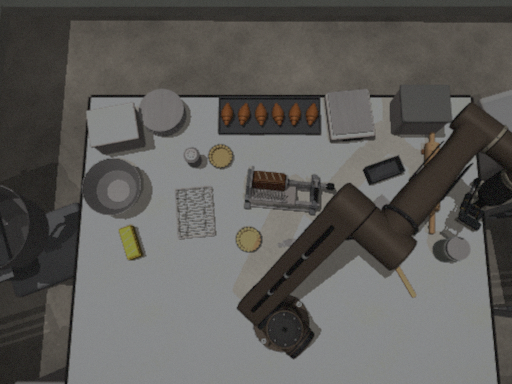

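```bash
python3 - <<'E'
from lev import *
from b import lv
for q in(1.7,2.0):
  for l in(.036,.098):
    P=Rm@lv(l,q)+o
    print(q,l,"top zoom",((proj("top",P)[0]+.5-[235,140])*7).round(),"side zoom",((proj("side",P)[0]+.5-[210,120])*7).round())
for c in[(-.03,-.07,.058),(-.03,.07,.058),(.03,-.07,.058),(.03,.07,.058)]:
    P=Rm@np.array(c)+o;print(c,((proj("top",P)[0]+.5-[235,140])*7).round(),((proj("side",P)[0]+.5-[210,120])*7).round())
E
```

```text
1.7 0.036 top zoom [570. 320.] side zoom [531. 274.]
1.7 0.098 top zoom [572. 389.] side zoom [604. 241.]
2.0 0.036 top zoom [567. 332.] side zoom [537. 291.]
2.0 0.098 top zoom [565. 421.] side zoom [620. 291.]
(-0.03, -0.07, 0.058) [130. 203.] [120. 460.]
(-0.03, 0.07, 0.058) [359. 224.] [304. 370.]
(0.03, -0.07, 0.058) [121. 275.] [188. 446.]
(0.03, 0.07, 0.058) [355. 296.] [375. 354.]
```

```bash
python3 - <<'E'
from station import *
print(get_state()['qd'].round(3)); print(job_done()); print(get_state()['t'])
E
```

```text
[ 0.034 -0.017 -0.013 -0.002  0.006  0.001]
the job is handed in; nothing more can be done
None
the job is handed in; nothing more can be done
```

The job is done and handed in at about 35 s. The rye loaf lies flat in the cradle along the lower lip. The rod stop holds it snug against the end plate, and the cam lever is locked.

**What I did**
- **Loaf:** I gripped it across its width on the rack and tilted it 30° to match the bed. I lowered it to contact and slid it down until the lip stopped it at about 12 N. After letting go, I pushed it square against the lip with about 5 N.
- **Stop:** I pushed the knob in about 84 mm (85 mm expected). It came to a hard stop, reading 16 N with no further movement, and then I released it.
- **Lever:** I swung it over with closed fingers and backed the arm clear.

**Last checks**
- **Lever:** both pictures put it at the closed angle (about 2.0 rad), and it stayed there after I let go. I saw almost no resistance when I stopped partway through the swing, where I had expected up to 9 N.
- **Loaf position:** its ends meet the plate and the stop, and its edge runs parallel to the lip within about half a degree.
- **Disagreement:** my first camera estimate of the cradle was about 5 mm nearer the robot than where the loaf met the lip. I trusted the contact. In the last top picture the loaf still reads up to about 8 mm nearer the robot than that corrected position.
- **Other things:** the tart tins and dredger are where they started, and I never felt contact with any of the others. The arm hid the knife and scraper in the last top picture, so I did not check those two there.

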